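# Trace the earth strip in an enclosure groove with a sprung probe

### The arm

A 6-joint arm with a two-finger parallel gripper is mounted at the origin on a cart in front of the work surface, level with it; the furniture and walls round the work are solid. World frame = base frame: x ahead of the robot, y to its left, z up, the work surface at z = 0. Lengths are in mm, angles in rad, forces in N, time in s.
With the tool pointing down it reaches from about 425 to 950 mm from the base axis. Payload 14.7 kg.
Tool frame: the origin (TCP) lies at the very end of the fingers, on their centre line; the grasp point (between the pads) lies 19 mm behind it; z points along the fingers, y is the direction in which the jaws open and shut (so a half turn about z gives the same grasp; the last joint's range is limited). The gripper opens to 85 mm and grips with 20 to 120 N. Pads are 22 mm wide; open, the fingers measure 114 mm over their backs; the gripper's body (76 mm by 85 mm) begins 54 mm behind the grasp point. The pads swing forward as they close: fully open they stand 13 mm farther back than shut.
Start: joints at [-1.363, 0.48, 1.596, -0, 1.065, -0.047], TCP at [163.85, -629.003, 231.297] pointing down, gripper open.
Joint ranges: [-2.75, 2.75], [-0.82, 2.05], [0.23, 2.67], [-1.56, 4.7], [0.09, 2.69], [-2.92, 2.92]. Speed limits (rad/s): [1.89, 1.89, 2.39, 3.01, 3.01, 3.01].

### API

Orientations are given as [roll, pitch, yaw] about the fixed x, y, z axes, in that order (R = Rz(yaw) Ry(pitch) Rx(roll)).
In Python, from workcell import bot, imaging gives the robot as it stands. The module is installed in compiled form; this text tells all that it offers.
- The arm moves only by the tool servo_tool, never from a script. Its argument "deltas" is a list of rows, each an object of numbers: "dx", "dy", "dz": the shift along the world's x, y, z in cm; "wx", "wy", "wz": the turn, a rotation vector about the world's x, y, z in rad; "grip": the gripper's target within -1 to 1 (shut at 1, half-way at 0, fully open at -1). In form: [{"dx": .., "dy": .., "dz": .., "wx": .., "wy": .., "wz": .., "grip": ..}, ...]. A call has 1 to 8 rows; each row is the pose to reach, as a shift and turn from the pose commanded when the call began; what a row does not reach only later rows make up. A row lasts 1/10 s, in which the tool goes at most 50 mm and 8.59 degrees, less where a joint would pass 70% of its speed; a pose out of reach is approached as far as the arm can. A call with a gripper value outside its range is refused whole. The fingers move at their own pace and stop on an object; "force" is the grip in N (left out, the last holds). Time passes only in rows, so rows that repeat a pose let the fingers close. It gives the time, the measured TCP pose, the force and the opening at its end, in the units of the state.
- bot.observe(): the state, without advancing time (a new reading comes with each control period).
- imaging.snapshot(name): name is "side" or "top"; returns the picture (384x512x3 uint8, red, green, blue); there is no depth.
- imaging.camera_model(name): a dict with "mtx" (3x3 intrinsics, pixels), "cam_to_world" (4x4, takes a point from camera to world coordinates). Camera axes: x right, y down, z forward; pixel columns grow to the right and rows downward; lengths in mm; the calibration is good to about 2 mm. A picture is of the moment at which its call begins. camera_model takes no time and is no camera call.
- bot.close_job(): hands the job in, once; it reports no verdict.
The state is a dict: "t": time; "q": joint angles; "dq": joint speeds; "joint_efforts": joint torques, N m; "eef_pos": TCP position; "ee_rot": TCP orientation; "contact_force": force on the tool from outside, world axes, zero at the start; "torque": the same for the moment, N m; "gripper_width": finger opening in mm.
Only numpy, scipy, OpenCV 4.12 (cv2) and the standard library are available. Lean on these libraries where they do the work, as an engineer would, in place of code of your own. Each camera call takes 0.05 s, during which the arm holds its last target.

### The job

Take the spring-tipped probe from its stand and check the brass earth strip at the bottom of the L-shaped groove in the aluminium enclosure: set the tip down on the strip in the wide pocket at the groove's start, then draw it slowly (2 to 3 cm/s) round the corner to the plain far end, with the sprung tip resting on the strip all the way, neither losing contact nor pressing the spring right in. The strip is not level, so go by feel. Then lift the probe out at the far end and stand it back upright in its stand, collar down on the plate; leave the solder reel and the steel block where they are.

Things in the scene. Friction and masses are not known exactly. Their poses are not given: they have to be found in the camera images.
- probe: Hand probe standing upright in the stand, about 122 mm long, 0.09 to 0.14 kg. Origin: centre of the underside of its grey collar (28 mm diameter, 4 mm thick); z along the probe towards the handle. Below the collar: steel barrel 12 mm in diameter to 36 mm below, tapering to a nose 6 mm in diameter that ends 58 mm below, then a sprung brass plunger with a 6 mm ball tip.
- probe_grip (a point): Centre of the probe's square grey handle (14 x 14 mm, from 4 to 50 mm above the collar's underside, faces square to the probe's x and y, a 2 mm button on top), 27 mm above the collar's underside; grip it here from above with about 30 N. With the probe held upright the tip is straight below, 97 mm lower when the spring is free.
- probe_tip (a point): Lowest point of the probe's ball tip, 70 mm below the collar's underside when the spring is free. The plunger is pushed up into the probe along its axis: travel 6 mm, about 0.6 N to start it and 1.2 N more for each mm (7.8 N fully in). From 0.5 to 5 mm (1.2 to 6.6 N) is good contact; 5.3 mm or more counts as pressed right in.
- housing: Cast aluminium enclosure half, fixed to the bench, joint face up, 170 mm (x) by 155 mm (y), 46 mm high, with two low bolted ears on its y sides and a shallow rectangular recess with four screws in the middle. Origin on the bench; it spans x -85 to 85, y -75 to 80 mm. An L-shaped groove 13 mm wide runs in its rim: straight along +y (100 mm), then straight along +x (113 mm).
- seam_start (a point): Start of the groove, in the middle of its wide pocket (22 mm in the housing's x, 24 mm in y), on the groove's centre line at the height of the rim (46 mm above the bench); axes as the housing's. From 16 mm after this point to 16 mm before seam_end, losing contact or going faster than 9 cm/s spoils the check.
- seam_corner (a point): The corner of the groove's centre line, at the height of the rim. The groove's bottom is a flat brass strip, fixed, about 13 mm below the rim on average, but it slopes by an unknown amount, up to 0.07 rad up or down along each leg, so that its depth below the rim lies anywhere from 5 to 21 mm and changes along the way.
- seam_end (a point): Far end of the groove's centre line, at the height of the rim, 8.5 mm before the groove's end wall; no pocket here.
- stand_seat (a point): Centre of the round hole in the top plate of the fixed probe stand, at the plate's upper face, 80 mm above the bench. The hole is 16.5 mm in diameter, chamfered; the plate (50 x 50 x 10 mm) stands on two side walls on a base 70 x 70 mm. The probe hangs in the hole by its collar, the tip free, 10 mm above the bench.
- solder_spool: Bystander: reel of solder, 64 mm in diameter, 40 mm high, origin at the centre of its underside. Stands where the stand might have been, on the other side of the enclosure.
- gauge_block: Bystander: ground steel block, 25 x 50 x 20 mm, lying to the right of the enclosure, origin at the centre of its underside.
There are look-alikes about, which are no part of the job. What is meant by the part that bears stand_seat is not blue, and is the larger of those in its own colour.

How it is judged:
By the outcome, as a careful person would: the job done as asked, in the order asked, and still so for the second after the job is handed in, with the robot touching nothing.
It also fails if it takes over 72 s, if anything falls off the work surface, if the arm or the gripper's body presses on something with over 40 N, if the wrist force passes 120 N, or if a joint passes its speed limit or range.

## Working session

There is one attempt and no reset: what is moved stays moved. The work goes in short steps, Python scripts to look and compute and a tool call to move; the robot and the scene stay as the last step left them, time stands still between calls to the robot, and variables do not carry over. Pictures are saved under pics/ and viewed, and the job is handed in when it is done.

Besides the shell and the picture viewer there is one more tool, called after "Call:" as name(argument=value, ...), one argument or row to a line, values as JSON. servo_tool: Moves the arm, as the interface text tells. Its arguments: {"type":"object","properties":{"deltas":{"type":"array"},"force":{"type":"number"}},"required":["deltas"]}

```bash
mkdir -p pics; python3 - <<'E'
from workcell import bot, imaging
import cv2
print(bot.observe())
for n in("side","top"):
    im=imaging.snapshot(n); cv2.imwrite(f"pics/{n}0.png",im[:,:,::-1]); 
    m=imaging.camera_model(n); print(n,m)
E
```

```text
{'t': 0.0, 'q': array([-1.36263705e+00,  4.80870700e-01,  1.59683663e+00, -1.23326865e-05,
        1.06511670e+00, -4.65832189e-02]), 'dq': array([ 6.69016626e-06,  9.54939093e-05, -1.04154418e-04, -1.19203343e-03,
        7.44320469e-04,  2.33221503e-04]), 'joint_efforts': array([ 5.09939491e-03, -9.50647044e+01, -4.30181444e+01,  3.24173789e-04,
        1.19021733e-02, -6.90436423e-05]), 'eef_pos': array([ 163.74162166, -628.62383244,  230.66105961]), 'ee_rot': array([-3.14036211e+00, -4.65704927e-05,  2.54748446e-01]), 'contact_force': array([-0.70603689, -0.19695804, -1.35173833]), 'torque': array([-0.00717544,  0.00887938,  0.01941558]), 'gripper_width': 85.62774616237104}
side {'mtx': array([[389.47730846,   0.        , 250.6098891 ],
       [  0.        , 389.47730846, 191.40856176],
       [  0.        ,   0.        ,   1.        ]]), 'cam_to_world': array([[-9.99930268e-01, -8.09120765e-03, -8.60182768e-03,
         5.37675937e+02],
       [ 3.39928518e-03,  5.00359263e-01, -8.65811211e-01,
         9.48796173e+02],
       [ 1.13094625e-02, -8.65780076e-01, -5.00296868e-01,
         5.82665760e+02],
       [ 0.00000000e+00,  0.00000000e+00,  0.00000000e+00,
         1.00000000e+00]])}
top {'mtx': array([[412.22673573,   0.        , 259.21942637],
       [  0.        , 412.22673573, 191.48041829],
       [  0.        ,   0.        ,   1.        ]]), 'cam_to_world': array([[ 2.48777819e-02, -9.82925310e-01,  1.82315468e-01,
         3.23969493e+02],
       [-9.99645404e-01, -2.61916943e-02, -4.80221974e-03,
         8.44137226e+01],
       [ 9.49537434e-03, -1.82131351e-01, -9.83228360e-01,
         1.24268797e+03],
       [ 0.00000000e+00,  0.00000000e+00,  0.00000000e+00,
         1.00000000e+00]])}
```

View pics/side0.png

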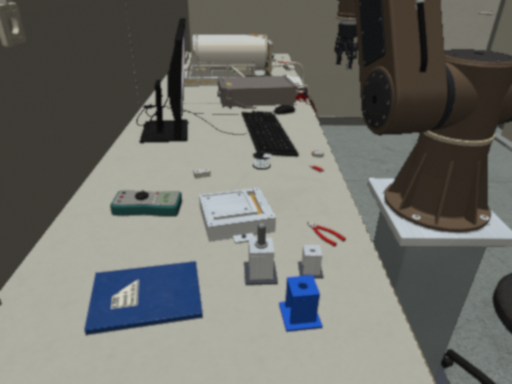

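View pics/top0.png

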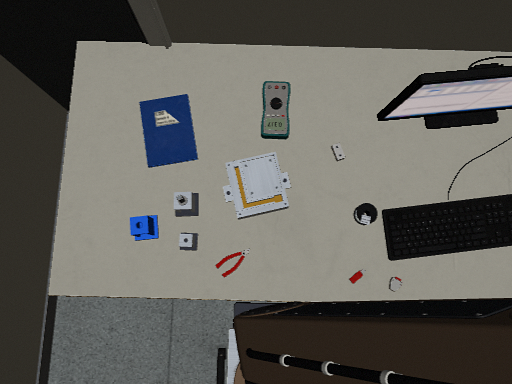

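The side view shows the stand candidates: a grey stand with the probe at (261,260), a smaller grey one at (312,262) and a blue one at (301,302). In the top view they are at (184,203), (188,241) and (144,227). By the description it is the larger grey one, which holds the probe. I'll check it in a close crop.

```bash
python3 - <<'E'
import cv2
t=cv2.imread("pics/top0.png"); s=cv2.imread("pics/side0.png")
cv2.imwrite("pics/topc.png",cv2.resize(t[140:265,120:300],None,fx=4.4,fy=4.4,interpolation=cv2.INTER_CUBIC))
cv2.imwrite("pics/sidec.png",cv2.resize(s[180:335,185:345],None,fx=3.8,fy=3.8,interpolation=cv2.INTER_CUBIC))
E
```

```text
(no output)
```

View pics/topc.png

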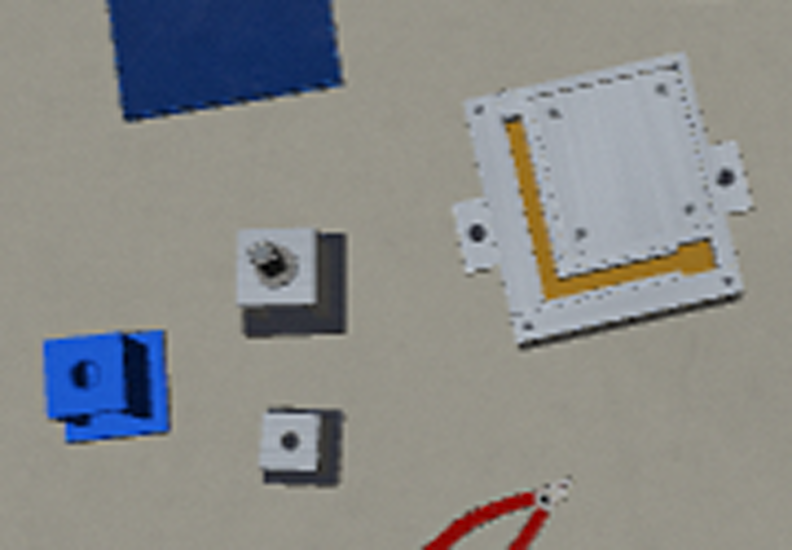

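View pics/sidec.png

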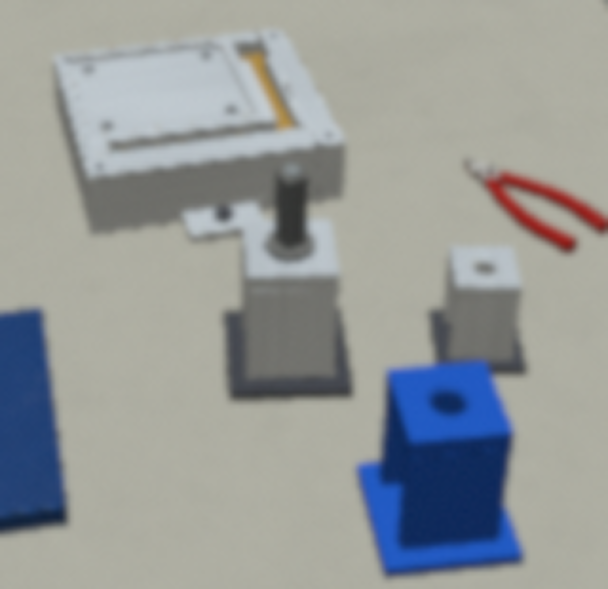

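```bash
cat > h.py <<'E'
import numpy as np, cv2
from workcell import bot, imaging
def cam(n):
    m=imaging.camera_model(n); return np.array(m["mtx"]),np.array(m["cam_to_world"])
def ray(n,uv):
    K,T=cam(n); uv=np.atleast_2d(uv).astype(float)
    d=np.c_[uv,np.ones(len(uv))]@np.linalg.inv(K).T@T[:3,:3].T
    return T[:3,3],d
def onplane(n,uv,z):
    o,d=ray(n,uv); return o+d*((z-o[2])/d[:,2])[:,None]
def proj(n,p):
    K,T=cam(n); p=np.atleast_2d(p); c=(p-T[:3,3])@T[:3,:3]; q=c@K.T; return q[:,:2]/q[:,2:]
def edge(g,a,b,n=40,w=3,margin=.08,sign=0):
    """subpixel edge line near a-b (px). returns points"""
    a,b=np.array(a,float),np.array(b,float); t=(b-a)/np.linalg.norm(b-a); nn=np.array([-t[1],t[0]])
    s=np.linspace(-w,w,12*w+1); out=[]
    for f in np.linspace(margin,1-margin,n):
        P=a+f*(b-a)+s[:,None]*nn
        v=cv2.remap(g,P[:,0].astype(np.float32)[None],P[:,1].astype(np.float32)[None],cv2.INTER_LINEAR)[0]
        d=np.gradient(v); d=d*sign if sign else abs(d)
        d=np.clip(d,0,None); k=d.argmax(); m=abs(np.arange(len(s))-k)<=8
        out.append(a+f*(b-a)+nn*(s[m]*d[m]).sum()/(d[m].sum()+1e-9))
    return np.array(out)
def line(p):
    return cv2.fitLine(p.astype(np.float32),cv2.DIST_HUBER,0,.01,.01).ravel()
def inter(l1,l2):
    A=np.array([l1[:2],-l2[:2]]).T; k=np.linalg.solve(A,l2[2:]-l1[2:]); return l1[2:]+k[0]*l1[:2]
E
python3 - <<'E'
from h import *
t=cv2.imread("pics/top0.png"); g=cv2.cvtColor(t,cv2.COLOR_BGR2GRAY).astype(np.float32)
c=lambda x,y:(120+x/4.4,140+y/4.4)
C=[c(467,100),c(683,55),c(743,293),c(522,340)]
L=[]
for i in range(4):
    p=edge(g,C[i],C[(i+1)%4]); l=line(p); L.append(l)
    r=(p-l[2:])@np.array([-l[1],l[0]]); print(i,l,r.std())
Q=[inter(L[i-1],L[i]) for i in range(4)]
print(np.array(Q))
W=onplane("top",np.array(Q),46); print(W.round(1))
for i in range(4): print(np.linalg.norm(W[i]-W[(i+1)%4]),np.arctan2(*(W[(i+1)%4]-W[i])[1::-1]))
# stand top plate z=80
for nm,cc,z in(("stand",[(238,232),(314,230),(318,302),(238,306)],80),):
    L=[];CC=[c(*k) for k in cc]
    for i in range(4): L.append(line(edge(g,CC[i],CC[(i+1)%4],w=2)))
    Q=np.array([inter(L[i-1],L[i]) for i in range(4)]); W=onplane("top",Q,z); print(nm,Q,W.round(1),W.mean(0))
    for i in range(4): print(np.linalg.norm(W[i]-W[(i+1)%4]),np.arctan2(*(W[(i+1)%4]-W[i])[1::-1]))
s=cv2.imread("pics/side0.png"); 
print("side plate centre", onplane("side",[[185+292/3.8,180+250/3.8]],84), "handle top", onplane("side",[[185+293/3.8,180+172/3.8]],132), onplane("top",[c(266,250),c(272,265)],132))
E
```

```text
0 [ 9.8439860e-01 -1.7595270e-01  2.5161133e+02  1.5889799e+02] 0.9433258727697622
1 [  0.28966376   0.95712847 280.99466    178.94301   ] 1.3412856047957402
2 [ 9.7523588e-01 -2.2116742e-01  2.6045111e+02  2.1237080e+02] 0.515798930759311
3 [2.1474431e-01 9.7667032e-01 2.3090002e+02 1.8959871e+02] 0.8026061198911142
[[225.18819 163.62091]
 [273.7317  154.94417]
 [289.14203 205.86417]
 [237.07275 217.67264]]
[[627.8 182.3  46. ]
 [658.6  37.8  46. ]
 [505.3 -10.3  46. ]
 [466.5 141.2  46. ]]
147.77579000827342 -1.3608860750907257
160.66165234377138 -2.8375862655606228
156.41209645541295 1.8214778674116778
166.45673823450986 0.24950456976884164
stand [[173.87027 192.17834]
 [191.24202 191.33052]
 [191.24278 208.502  ]
 [173.11375 208.94333]] [[531.  322.9  80. ]
 [534.8 273.4  80. ]
 [485.2 270.7  80. ]
 [482.6 322.   80. ]] [508.41812343 297.23225022  80.        ]
49.632892566182576 -1.494408564492654
49.660760471876436 -3.086686057225712
51.3977133912788 1.6216543275159885
48.419159118445165 0.018221761752711185
side plate centre [[506.69784632 309.57615328  84.        ]] handle top [[507.26332498 304.61496012 132.        ]] [[509.38525153 293.48316695 132.        ]
 [500.07110355 289.2139324  132.        ]]
```

```bash
python3 - <<'E'
from h import *
t=cv2.imread("pics/top0.png"); s=cv2.imread("pics/side0.png")
big=cv2.resize(t[150:222,218:296],None,fx=8,fy=8,interpolation=cv2.INTER_NEAREST)
ch=np.clip((t[:,:,0].astype(int)-t[:,:,2]+40)*4,0,255).astype(np.uint8)
b2=cv2.cvtColor(cv2.resize(ch[150:222,218:296],None,fx=8,fy=8,interpolation=cv2.INTER_NEAREST),cv2.COLOR_GRAY2BGR)
cv2.imwrite("pics/hous.png",cv2.resize(np.hstack([big,b2]),None,fx=.64,fy=.64))
cv2.imwrite("pics/probe.png",np.hstack([cv2.resize(s[215:290,235:290],(400,545),interpolation=cv2.INTER_NEAREST),cv2.resize(t[185:222,168:204],(400,545),interpolation=cv2.INTER_NEAREST)]))
E
```

```text
(no output)
```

View pics/hous.png

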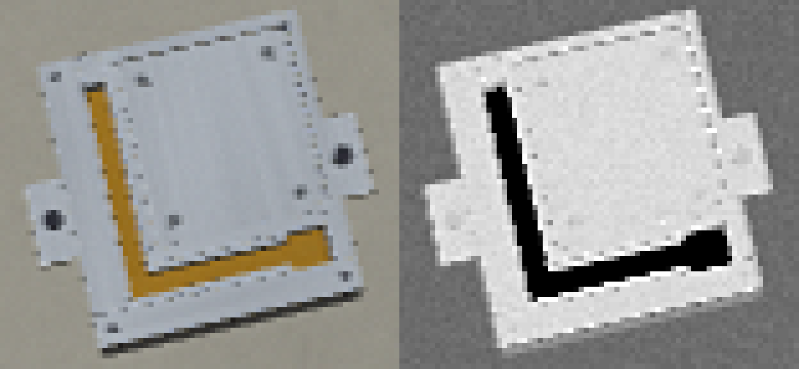

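View pics/probe.png

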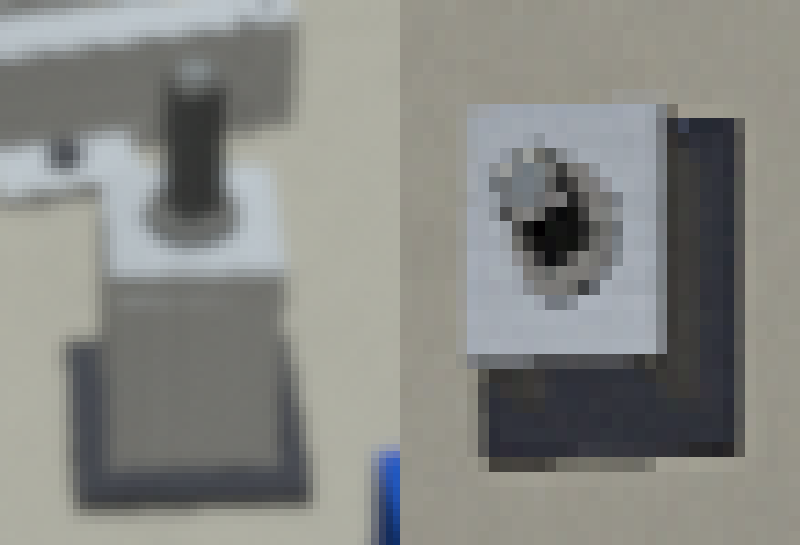

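```bash
cat > hous.py <<'E'
from h import *
from scipy.optimize import least_squares
t=cv2.imread("pics/top0.png").astype(np.float32); ch=t[:,:,0]-t[:,:,2]
p0=np.array([562,87,.22])
def rot(a): return np.array([[np.cos(a),-np.sin(a)],[np.sin(a),np.cos(a)]])
def corners(p): 
    c=np.array([[85,80],[85,-75],[-85,-75],[-85,80]])@rot(p[2]).T+p[:2]; return np.c_[c,np.full(4,46.)]
p=p0
for it in range(4):
    C=proj("top",corners(p)); obs=[]
    for i in range(4):
        if i==2: continue     # near edge has side face
        e=edge(ch,C[i],C[(i+1)%4],n=60,w=3 if it else 4)
        f=np.linspace(.08,.92,60)
        k=(f<.28)|(f>.78) if i in(1,3) else f>0
        obs.append((i,onplane("top",e[k],46)[:,:2]))
    # near edge, brightness drop rim->dark side
    g=t.mean(2); e=edge(g,C[2],C[3],n=60,w=3); obs.append((2,onplane("top",e,46)[:,:2]))
    def res(p):
        r=[]
        for i,w in obs:
            l=(w-p[:2])@rot(p[2])
            r.append([l[:,0]-85,l[:,1]+75,l[:,0]+85,l[:,1]-80][i])
        return np.concatenate(r)
    s=least_squares(res,p,loss="soft_l1"); p=s.x
    print(p.round(4),[ (i,np.median(x).round(2),x.std().round(2)) for (i,_),x in zip(obs,np.split(res(p),np.cumsum([len(w) for _,w in obs])[:-1]))])
np.save("housing.npy",p)
E
python3 hous.py
python3 - <<'E'
from h import *
# gold strip in top view: corners
t=cv2.imread("pics/top0.png"); hsv=cv2.cvtColor(t,cv2.COLOR_BGR2HSV)
m=cv2.inRange(hsv,(10,120,80),(35,255,255)); 
n,l,st,c=cv2.connectedComponentsWithStats(m); k=1+st[1:,4].argmax(); print(st[k])
p=np.load("housing.npy"); a=p[2]; R=np.array([[np.cos(a),-np.sin(a)],[np.sin(a),np.cos(a)]])
ys,xs=np.where(l==k); 
for z in (46,33):
    W=(onplane("top",np.c_[xs,ys],z)[:,:2]-p[:2])@R
    leg2=W[W[:,0]>-20]; 
    f=lambda v:(np.percentile(v,[2,50,98])).round(1)
    leg1=W[(W[:,1]<25)&(W[:,1]>-20)]
    print(z,"leg2 y",f(leg2[:,1]),"leg1 x",f(leg1[:,0]),"ymin,max",W[:,1].min(),W[:,1].max(),"xmin,max",W[:,0].min(),W[:,0].max())
    for q0,q1 in((-20,10),(10,40),(40,55)):
        w=leg2[(leg2[:,0]>q0)&(leg2[:,0]<q1)]; print(q0,w.mean(0))
E
```

```text
[5.689567e+02 8.514730e+01 2.489000e-01] [(0, np.float64(0.33), np.float64(1.48)), (1, np.float64(-0.18), np.float64(5.33)), (3, np.float64(0.02), np.float64(0.33)), (2, np.float64(-0.36), np.float64(0.88))]
[5.690363e+02 8.501880e+01 2.510000e-01] [(0, np.float64(0.34), np.float64(0.98)), (1, np.float64(-0.14), np.float64(1.23)), (3, np.float64(0.1), np.float64(0.36)), (2, np.float64(-0.33), np.float64(1.3))]
[5.689887e+02 8.505730e+01 2.506000e-01] [(0, np.float64(0.32), np.float64(1.27)), (1, np.float64(-0.16), np.float64(1.21)), (3, np.float64(0.14), np.float64(0.36)), (2, np.float64(-0.28), np.float64(1.43))]
[5.690674e+02 8.502870e+01 2.510000e-01] [(0, np.float64(0.31), np.float64(1.33)), (1, np.float64(-0.11), np.float64(0.4)), (3, np.float64(0.12), np.float64(0.35)), (2, np.float64(-0.3), np.float64(1.02))]
[235 167  48  41 292]
46 leg2 y [45.3 50.1 55.1] leg1 x [-60.6 -55.5 -50.4] ymin,max -60.14107890261601 55.50490073834793 xmin,max -65.42920713901051 63.06633043896367
-20 [-5.04113516 50.18583441]
10 [24.66422484 50.1425562 ]
40 [47.43685376 50.20867706]
33 leg2 y [45.2 50.  55. ] leg1 x [-58.7 -53.4 -48.3] ymin,max -61.449197961987174 55.45308054584103 xmin,max -63.5591694140282 66.33225584423985
-20 [-4.71146213 50.0016433 ]
10 [24.67482198 50.08312078]
40 [47.7555414  50.16685919]
```

```bash
python3 - <<'E'
from h import *
s=cv2.imread("pics/side0.png").astype(np.float32); g=s.mean(2)
c=np.array([[25,25],[25,-25],[-25,-25],[-25,25]]); a=.05;R=np.array([[np.cos(a),-np.sin(a)],[np.sin(a),np.cos(a)]])
C=np.c_[c@R.T+[508,300],np.full(4,80)]
P=proj("side",C); print(P.round(1))
L={}
for i in (0,2,1,3):
    e=edge(g,P[i],P[(i+1)%4],w=3); l=line(e); L[i]=l; print(i,l.round(3),((e-l[2:])@np.array([-l[1],l[0]])).std())
Q=np.array([inter(L[i-1],L[i]) for i in range(4)]); W=onplane("side",Q,80); print(W.round(1),W.mean(0))
# collar/handle positions
print("pred handle", proj("side",[[508,297,84],[508,297,132],[508,300,84],[508,300,132]]), proj("top",[[508,297,84],[508,297,132],[508,297,134]]))
# handle mask side
m=(g<100).astype(np.uint8); sub=m[225:250,250:275]; print(sub[:, :].sum(1)); 
ys,xs=np.where(m[226:244,250:275]); print(xs.mean()+250, xs.min()+250,xs.max()+250)
E
```

```text
[[249.7 252.4]
 [248.5 237.5]
 [271.8 237. ]
 [274.2 251.8]]
0 [1.35000e-01 9.91000e-01 2.48952e+02 2.43864e+02] 0.2488495403854891
2 [1.71000e-01 9.85000e-01 2.72796e+02 2.44402e+02] 0.17625007910683527
1 [9.92000e-01 1.25000e-01 2.60153e+02 2.36105e+02] 1.6313016694527267
3 [ 1.00000e+00 -1.50000e-02  2.62340e+02  2.52467e+02] 0.1148624508700675Traceback (most recent call last):
  File "<stdin>", line 9, in <module>
KeyError: -1
```

Call:
servo_tool(
  deltas=[
    {"dx": 4, "dy": 3, "dz": 0, "wz": -0.05, "grip": -0.3},
    {"dx": 8, "dy": 6, "wz": -0.1, "grip": -0.3},
    {"dx": 12, "dy": 9, "wz": -0.15, "grip": -0.3},
    {"dx": 16, "dy": 12, "wz": -0.2, "grip": -0.3},
    {"dx": 20, "dy": 15, "wz": -0.255, "grip": -0.3},
    {"dx": 24, "dy": 18, "wz": -0.255, "grip": -0.3},
    {"dx": 26.3, "dy": 22.4, "wz": -0.255, "grip": -0.3},
    {"dx": 28.6, "dy": 26.8, "wz": -0.255, "grip": -0.3},
  ],
  force=30,
)

```text
invalid input
```

Call:
servo_tool(
  deltas=[
    {"dx": 4, "dy": 3, "dz": 0, "wx": 0, "wy": 0, "wz": -0.05, "grip": -0.3},
    {"dx": 8, "dy": 6, "dz": 0, "wx": 0, "wy": 0, "wz": -0.1, "grip": -0.3},
    {"dx": 12, "dy": 9, "dz": 0, "wx": 0, "wy": 0, "wz": -0.15, "grip": -0.3},
    {"dx": 16, "dy": 12, "dz": 0, "wx": 0, "wy": 0, "wz": -0.2, "grip": -0.3},
    {"dx": 20, "dy": 15, "dz": 0, "wx": 0, "wy": 0, "wz": -0.255, "grip": -0.3},
    {"dx": 24, "dy": 18, "dz": 0, "wx": 0, "wy": 0, "wz": -0.255, "grip": -0.3},
    {"dx": 26.3, "dy": 22.4, "dz": 0, "wx": 0, "wy": 0, "wz": -0.255, "grip": -0.3},
    {"dx": 28.6, "dy": 26.8, "dz": 0, "wx": 0, "wy": 0, "wz": -0.255, "grip": -0.3},
  ],
  force=30,
)

```text
t: 0.9
eef_pos: [450.8, -359.2, 230.8]
ee_rot: [-3.141, 0.0, -0.0]
contact_force: [-0.0, 0.6, 0.3]
gripper_width: 55.5
```

Call:
servo_tool(
  deltas=[
    {"dx": 2.2, "dy": 4.2, "dz": 0, "wx": 0, "wy": 0, "wz": 0, "grip": -0.3},
    {"dx": 4.4, "dy": 8.4, "dz": 0, "wx": 0, "wy": 0, "wz": 0, "grip": -0.3},
    {"dx": 6.6, "dy": 12.6, "dz": 0, "wx": 0, "wy": 0, "wz": 0, "grip": -0.3},
    {"dx": 8.8, "dy": 16.8, "dz": 0, "wx": 0, "wy": 0, "wz": 0, "grip": -0.3},
    {"dx": 11, "dy": 21, "dz": 0, "wx": 0, "wy": 0, "wz": 0, "grip": -0.3},
    {"dx": 12, "dy": 25.5, "dz": 0, "wx": 0, "wy": 0, "wz": 0, "grip": -0.3},
    {"dx": 13, "dy": 30, "dz": 0, "wx": 0, "wy": 0, "wz": 0, "grip": -0.3},
    {"dx": 14, "dy": 34.5, "dz": 0, "wx": 0, "wy": 0, "wz": 0, "grip": -0.3},
  ],
)

```text
t: 1.7
eef_pos: [589.8, -14.1, 231.0]
ee_rot: [-3.142, 0.001, -0.0]
contact_force: [0.8, -0.1, 0.3]
gripper_width: 56.2
```

Call:
servo_tool(
  deltas=[
    {"dx": 0, "dy": 4.5, "dz": 0, "wx": 0, "wy": 0, "wz": 0, "grip": -0.3},
    {"dx": 0, "dy": 9, "dz": 0, "wx": 0, "wy": 0, "wz": 0, "grip": -0.3},
    {"dx": -1, "dy": 13.5, "dz": 0, "wx": 0, "wy": 0, "wz": 0, "grip": -0.3},
    {"dx": -2.5, "dy": 18, "dz": 0, "wx": 0, "wy": 0, "wz": 0, "grip": -0.3},
    {"dx": -4, "dy": 22.5, "dz": 0, "wx": 0, "wy": 0, "wz": 0, "grip": -0.3},
    {"dx": -6, "dy": 26.5, "dz": -1, "wx": 0, "wy": 0, "wz": 0, "grip": -0.3},
    {"dx": -7.5, "dy": 29.5, "dz": -3, "wx": 0, "wy": 0, "wz": 0, "grip": -0.3},
    {"dx": -8.2, "dy": 31.5, "dz": -5, "wx": 0, "wy": 0, "wz": 0, "grip": -0.3},
  ],
)

```text
t: 2.5
eef_pos: [506.3, 301.2, 180.8]
ee_rot: [-3.141, -0.0, 0.001]
contact_force: [0.7, -0.1, -0.3]
gripper_width: 55.6
```

Call:
servo_tool(
  deltas=[
    {"dx": 0.05, "dy": 0, "dz": -3, "wx": 0, "wy": 0, "wz": 0, "grip": -0.3},
    {"dx": 0.05, "dy": 0, "dz": -6, "wx": 0, "wy": 0, "wz": 0, "grip": -0.3},
    {"dx": 0.05, "dy": 0, "dz": -8.3, "wx": 0, "wy": 0, "wz": 0, "grip": -0.3},
    {"dx": 0.05, "dy": 0, "dz": -9.2, "wx": 0, "wy": 0, "wz": 0, "grip": -0.3},
    {"dx": 0.05, "dy": 0, "dz": -9.2, "wx": 0, "wy": 0, "wz": 0, "grip": -0.3},
  ],
)

```text
t: 3.0
eef_pos: [507.6, 298.6, 88.2]
ee_rot: [3.14, 0.002, -0.0]
contact_force: [0.1, -0.4, -0.7]
gripper_width: 55.8
```

```bash
python3 - <<'E'
from h import *
s=imaging.snapshot("side"); t=imaging.snapshot("top")
cv2.imwrite("pics/g1.png",np.hstack([cv2.resize(s[180:290,210:310,::-1],(400,440),interpolation=2),cv2.resize(t[160:240,150:220,::-1],(400,440),interpolation=2)]))
o=bot.observe(); print(o["eef_pos"],o["contact_force"])
E
```

```text
[508.7942354  299.14700607  90.04766738] [ 0.15979258 -0.62175843  1.19718418]
```

View pics/g1.png

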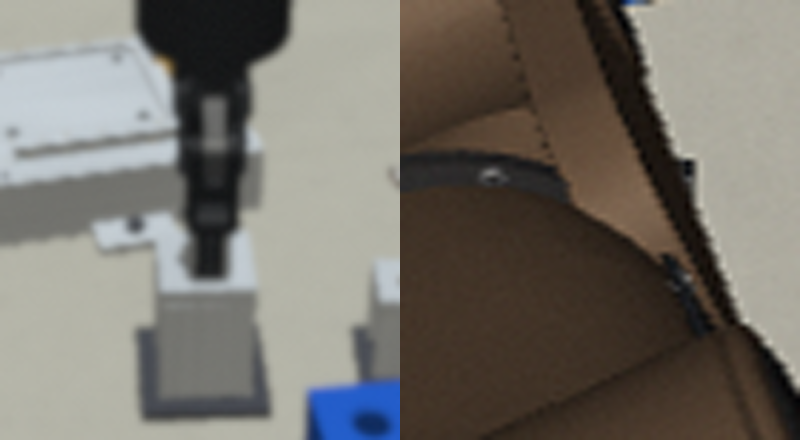

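Call:
servo_tool(
  deltas=[
    {"dx": 0, "dy": 0, "dz": 0, "wx": 0, "wy": 0, "wz": 0, "grip": 1},
    {"dx": 0, "dy": 0, "dz": 0, "wx": 0, "wy": 0, "wz": 0, "grip": 1},
    {"dx": 0, "dy": 0, "dz": 0, "wx": 0, "wy": 0, "wz": 0, "grip": 1},
    {"dx": 0, "dy": 0, "dz": 0, "wx": 0, "wy": 0, "wz": 0, "grip": 1},
    {"dx": 0, "dy": 0, "dz": 0, "wx": 0, "wy": 0, "wz": 0, "grip": 1},
    {"dx": 0, "dy": 0, "dz": 0, "wx": 0, "wy": 0, "wz": 0, "grip": 1},
  ],
  force=30,
)

```text
t: 3.7
eef_pos: [508.9, 299.3, 90.3]
ee_rot: [-3.141, -0.001, -0.0]
contact_force: [-1.1, -0.5, 7.3]
gripper_width: 17.4
```

Call:
servo_tool(
  deltas=[
    {"dx": 0, "dy": 0, "dz": 0, "wx": 0, "wy": 0, "wz": 0, "grip": 1},
    {"dx": 0, "dy": 0, "dz": 0, "wx": 0, "wy": 0, "wz": 0, "grip": 1},
  ],
)

```text
t: 3.9
eef_pos: [508.9, 299.3, 90.3]
ee_rot: [-3.141, -0.001, -0.0]
contact_force: [-0.6, -1.1, 8.1]
gripper_width: 17.6
```

```bash
python3 - <<'E'
from h import *
s=imaging.snapshot("side")
cv2.imwrite("pics/g2.png",cv2.resize(s[180:290,210:310,::-1],(540,594),interpolation=2))
o=bot.observe(); print(o["eef_pos"],o["contact_force"],o["torque"],o["gripper_width"])
E
```

```text
[508.89741586 299.26906733  90.29686879] [-0.61066959 -1.23880265  8.01679883] [-0.06910392  0.09717764  0.07812649] 17.30820112005568
```

View pics/g2.png

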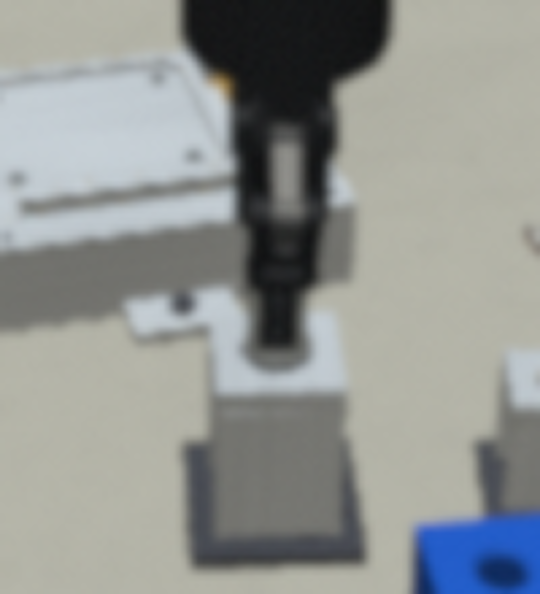

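Call:
servo_tool(
  deltas=[
    {"dx": 0, "dy": 0, "dz": 0, "wx": 0, "wy": 0, "wz": 0, "grip": 0.2},
    {"dx": 0, "dy": 0, "dz": 0.1, "wx": 0, "wy": 0, "wz": 0, "grip": 0.2},
    {"dx": 0, "dy": 0, "dz": 0.1, "wx": 0, "wy": 0, "wz": 0.13, "grip": 0.2},
    {"dx": 0, "dy": 0, "dz": 0.1, "wx": 0, "wy": 0, "wz": 0.26, "grip": 0.2},
    {"dx": 0, "dy": 0, "dz": 0.1, "wx": 0, "wy": 0, "wz": 0.26, "grip": 0.2},
  ],
)

```text
t: 4.45
eef_pos: [508.3, 299.0, 90.4]
ee_rot: [3.142, 0.0, 0.262]
contact_force: [0.0, -0.0, -0.3]
gripper_width: 34.4
```

Call:
servo_tool(
  deltas=[
    {"dx": 0, "dy": 0, "dz": 0, "wx": 0, "wy": 0, "wz": 0, "grip": 1},
    {"dx": 0, "dy": 0, "dz": 0, "wx": 0, "wy": 0, "wz": 0, "grip": 1},
    {"dx": 0, "dy": 0, "dz": 0, "wx": 0, "wy": 0, "wz": 0, "grip": 1},
    {"dx": 0, "dy": 0, "dz": 0, "wx": 0, "wy": 0, "wz": 0, "grip": 1},
    {"dx": 0, "dy": 0, "dz": 0, "wx": 0, "wy": 0, "wz": 0, "grip": 1},
  ],
)

```text
t: 4.95
eef_pos: [508.4, 299.0, 90.4]
ee_rot: [-3.142, -0.0, 0.259]
contact_force: [-1.0, -0.7, 4.3]
gripper_width: 15.4
```

Call:
servo_tool(
  deltas=[
    {"dx": 0, "dy": 0, "dz": 0, "wx": 0, "wy": 0, "wz": 0, "grip": 0.4},
    {"dx": 0, "dy": 0, "dz": 0, "wx": 0, "wy": 0, "wz": 0.08, "grip": 0.4},
    {"dx": 0, "dy": 0, "dz": 0, "wx": 0, "wy": 0, "wz": 0.08, "grip": 0.4},
    {"dx": 0, "dy": 0, "dz": 0, "wx": 0, "wy": 0, "wz": 0.08, "grip": 1},
    {"dx": 0, "dy": 0, "dz": 0, "wx": 0, "wy": 0, "wz": 0.08, "grip": 1},
    {"dx": 0, "dy": 0, "dz": 0, "wx": 0, "wy": 0, "wz": 0.08, "grip": 1},
    {"dx": 0, "dy": 0, "dz": 0, "wx": 0, "wy": 0, "wz": 0.08, "grip": 1},
  ],
)

```text
t: 5.65
eef_pos: [508.3, 299.0, 90.3]
ee_rot: [3.142, 0.0, 0.339]
contact_force: [-0.2, -0.0, 0.4]
gripper_width: 14.4
```

Call:
servo_tool(
  deltas=[
    {"dx": 0, "dy": 0, "dz": 0, "wx": 0, "wy": 0, "wz": 0, "grip": 1},
    {"dx": 0, "dy": 0, "dz": 0, "wx": 0, "wy": 0, "wz": 0, "grip": 1},
  ],
)

```text
t: 5.85
eef_pos: [508.3, 299.0, 90.3]
ee_rot: [-3.142, 0.0, 0.34]
contact_force: [-0.2, -0.3, -0.6]
gripper_width: 14.6
```

Call:
servo_tool(
  deltas=[
    {"dx": 0, "dy": 0, "dz": 1, "wx": 0, "wy": 0, "wz": 0, "grip": 1},
    {"dx": 0, "dy": 0, "dz": 3, "wx": 0, "wy": 0, "wz": 0, "grip": 1},
    {"dx": 0, "dy": 0, "dz": 5.5, "wx": 0, "wy": 0, "wz": 0, "grip": 1},
    {"dx": 0, "dy": 0, "dz": 8, "wx": 0, "wy": 0, "wz": 0, "grip": 1},
    {"dx": 0, "dy": 0, "dz": 9.5, "wx": 0, "wy": 0, "wz": 0, "grip": 1},
    {"dx": 0, "dy": 0, "dz": 9.5, "wx": 0, "wy": 0, "wz": 0, "grip": 1},
  ],
)

```text
t: 6.45
eef_pos: [509.6, 299.6, 188.1]
ee_rot: [-3.141, -0.004, 0.34]
contact_force: [0.1, 0.4, -1.6]
gripper_width: 14.8
```

```bash
python3 - <<'E'
from h import *
s=imaging.snapshot("side"); t=imaging.snapshot("top")
cv2.imwrite("pics/l.png",cv2.resize(s[140:290,200:310,::-1],(440,600),interpolation=2))
cv2.imwrite("pics/l_t.png",t[:,:,::-1])
o=bot.observe(); print(o["eef_pos"],o["contact_force"],o["torque"],o["gripper_width"])
E
```

```text
[508.32804014 298.97550711 185.50927974] [-0.29988256  0.11451186 -0.16207638] [-0.05085545  0.01514848 -0.01686266] 14.590578668963165
```

View pics/l.png

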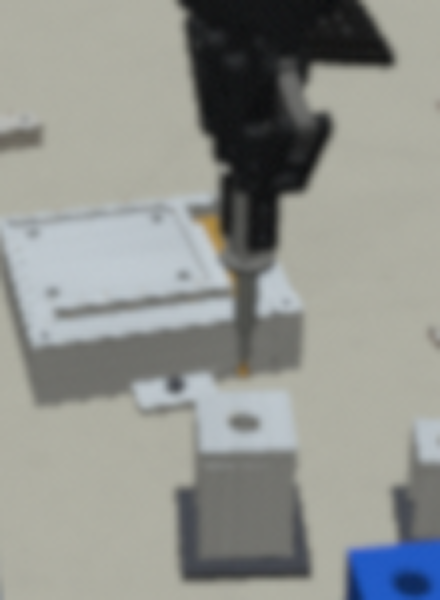

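```bash
python3 - <<'E'
from h import *
s=cv2.imread("pics/l.png")
t=[[508.3,299,108],[508.3,299,175]]
print(proj("side",t))
# brass tip centroid (side) restricted
from workcell import imaging
im=imaging.snapshot("side")[:,:,::-1].copy()
hsv=cv2.cvtColor(im,cv2.COLOR_BGR2HSV); m=cv2.inRange(hsv,(8,70,60),(30,255,255))
y,x=np.where(m[224:240,252:270]); print(x.mean()+252,y.mean()+224,len(x))
print(im[226:238,256:266].astype(int).tolist()[5])
E
```

```text
[[261.21726342 233.29057358]
 [262.06581837 205.65829849]]
261.1666666666667 232.83333333333334 6
[[109, 113, 113], [108, 112, 111], [104, 109, 109], [102, 109, 111], [90, 103, 109], [75, 93, 103], [78, 93, 100], [96, 104, 106], [105, 110, 110], [108, 112, 112]]
```

```bash
python3 - <<'E'
from h import *
p=np.load("housing.npy"); a=p[2]; R=np.array([[np.cos(a),-np.sin(a)],[np.sin(a),np.cos(a)]])
s=cv2.imread("pics/side0.png").astype(np.float32); g=s.mean(2); ch=s[:,:,0]-s[:,:,2]
c=np.array([[85,80],[85,-75],[-85,-75],[-85,80]]); C=np.c_[c@R.T+p[:2],np.full(4,46.)]
P=proj("side",C); print(P.round(1))
for i,img in((0,ch),(1,ch),(2,ch),(3,g)):
    e=edge(img,P[i],P[(i+1)%4],w=3,margin=.12); l=(onplane("side",e,46)[:,:2]-p[:2])@R
    k=[0,1,0,1][i]; v=l[:,k]; print(i,"xy"[k],np.median(v).round(2),[85,-75,-85,80][i],v.std().round(2))
# gold in side
hsv=cv2.cvtColor(s.astype(np.uint8),cv2.COLOR_BGR2HSV); m=cv2.inRange(hsv,(8,110,80),(32,255,255))[185:245,195:280]
y,x=np.where(m); 
for z in(46,33):
    l=(onplane("side",np.c_[x+195,y+185],z)[:,:2]-p[:2])@R
    q=l[(l[:,1]<30)&(l[:,1]>-25)]; print(z,q[:,0].min(),q[:,0].mean(),q[:,0].max(), l[:,1].min(),l[:,1].max())
S=np.array([[-54.6,-50],[-54.6,50],[58.4,50]])@R.T+p[:2]; print(S.round(1))
E
```

```text
[[207.7 225.3]
 [198.6 193.5]
 [258.8 186.4]
 [275.5 216. ]]
0 x 86.93 85 0.56
1 y -72.42 -75 1.03
2 x -84.06 -85 0.46
3 y 83.81 80 0.91
46 -55.43858246236558 -52.858841746704385 -51.29654139669925 -38.32877605612232 53.214838494294455
33 -60.72578334896337 -58.44926761457364 -56.89676915592993 -59.71414244582877 34.04699197883601
[[528.6  23. ]
 [503.8 119.9]
 [613.2 148. ]]
```

Call:
servo_tool(
  deltas=[
    {"dx": 0.3, "dy": -3.5, "dz": 0, "wx": 0, "wy": 0, "wz": 0, "grip": 1},
    {"dx": 0.6, "dy": -8, "dz": 0, "wx": 0, "wy": 0, "wz": 0, "grip": 1},
    {"dx": 1, "dy": -12.5, "dz": 0, "wx": 0, "wy": 0, "wz": 0, "grip": 1},
    {"dx": 1.3, "dy": -17, "dz": 0, "wx": 0, "wy": 0, "wz": 0, "grip": 1},
    {"dx": 1.6, "dy": -21.5, "dz": -1, "wx": 0, "wy": 0, "wz": 0, "grip": 1},
    {"dx": 2, "dy": -25.5, "dz": -2.5, "wx": 0, "wy": 0, "wz": 0, "grip": 1},
    {"dx": 2.07, "dy": -27.35, "dz": -4, "wx": 0, "wy": 0, "wz": 0, "grip": 1},
    {"dx": 2.07, "dy": -27.35, "dz": -5, "wx": 0, "wy": 0, "wz": 0, "grip": 1},
  ],
)

```text
t: 7.4
eef_pos: [528.1, 23.1, 133.5]
ee_rot: [-3.141, 0.002, 0.337]
contact_force: [-0.9, 0.4, -0.6]
gripper_width: 14.6
```

Call:
servo_tool(
  deltas=[
    {"dx": 0, "dy": 0, "dz": 0, "wx": 0, "wy": 0, "wz": 0, "grip": 1},
    {"dx": 0, "dy": 0, "dz": 0, "wx": 0, "wy": 0, "wz": 0, "grip": 1},
    {"dx": 0, "dy": 0, "dz": 0, "wx": 0, "wy": 0, "wz": 0, "grip": 1},
  ],
)

```text
t: 7.7
eef_pos: [529.3, 26.5, 135.7]
ee_rot: [3.142, -0.0, 0.341]
contact_force: [0.2, 0.4, -0.3]
gripper_width: 14.6
```

```bash
python3 - <<'E'
from h import *
s=imaging.snapshot("side"); t=imaging.snapshot("top")
cv2.imwrite("pics/h_s.png",s[:,:,::-1]);cv2.imwrite("pics/h_t.png",t[:,:,::-1])
cv2.imwrite("pics/h.png",np.hstack([cv2.resize(s[150:240,190:290,::-1],(500,450),interpolation=2),cv2.resize(t[140:230,215:275,::-1],(300,450),interpolation=2)]))
o=bot.observe(); print(o["eef_pos"],o["ee_rot"],o["contact_force"],o["torque"],o["gripper_width"])
E
```

```text
[529.35170257  26.30779295 135.81139822] [ 3.14134575e+00 -8.39265190e-04  3.41008499e-01] [-0.08613472 -0.37132716 -0.54066811] [ 0.00079832 -0.00556934 -0.01158328] 14.52267780935185
```

View pics/h.png

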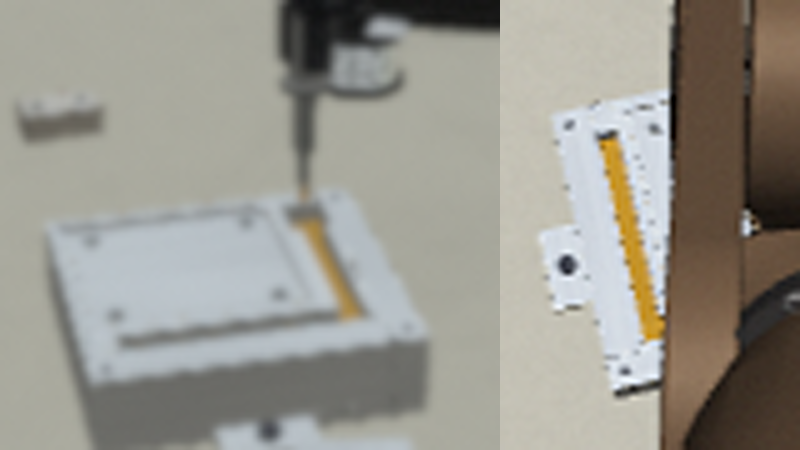

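```bash
python3 - <<'E'
from h import *
im=cv2.imread("pics/h_s.png"); hsv=cv2.cvtColor(im,cv2.COLOR_BGR2HSV)
m=cv2.inRange(hsv,(8,70,60),(32,255,255)); sub=m[182:192,244:258]; y,x=np.where(sub); print((x.mean()+244,y.mean()+182,len(x)), y.min()+182,y.max()+182)
print(hsv[184:194,247:255,1])
print(proj("side",[[529.3,26.3,55.5],[529.3,26.3,58.5],[529.3,26.3,61]]))
o=bot.observe(); print(o["eef_pos"],o["t"])
# side-view corners of housing again in this picture, front edge and right edge
p=np.load("housing.npy"); a=p[2]; R=np.array([[np.cos(a),-np.sin(a)],[np.sin(a),np.cos(a)]])
for nm in("h_s","side0"):
    s=cv2.imread(f"pics/{nm}.png").astype(np.float32); g=s.mean(2); ch=s[:,:,0]-s[:,:,2]
    q=p.copy(); q[:2]+=[.6,3.4]
    c=np.array([[85,80],[85,-75],[-85,-75],[-85,80]]); C=np.c_[c@R.T+q[:2],np.full(4,46.)]; P=proj("side",C)
    for i,img in((0,ch),(1,ch),(2,ch),(3,g)):
        e=edge(img,P[i],P[(i+1)%4],w=2,margin=.12); l=(onplane("side",e,46)[:,:2]-p[:2])@R
        k=[0,1,0,1][i]; v=l[:,k]; sl=np.polyfit(l[:,1-k],v,1)[0]; print(i,"xy"[k],np.median(v).round(2),[85,-75,-85,80][i],v.std().round(2),sl.round(4))
E
```

```text
<stdin>:3: RuntimeWarning: Mean of empty slice.
  ret = ret.dtype.type(ret / rcount)
Traceback (most recent call last):
ValueError: zero-size array to reduction operation minimum which has no identity
```

```bash
python3 - <<'E'
from h import *
im=cv2.imread("pics/h_s.png").astype(int)
print((im[183:194,246:256,2]-im[183:194,246:256,0])); print(im[183:194,246:256].mean(2).round())
print(proj("side",[[529.3,26.3,55.5],[529.3,26.3,58.5],[529.3,26.3,61]]))
o=bot.observe(); print(o["eef_pos"],o["t"])
p=np.load("housing.npy"); a=p[2]; R=np.array([[np.cos(a),-np.sin(a)],[np.sin(a),np.cos(a)]])
for nm in("h_s","side0"):
    s=cv2.imread(f"pics/{nm}.png").astype(np.float32); g=s.mean(2); ch=s[:,:,0]-s[:,:,2]
    q=p.copy(); q[:2]+=[.6,3.4]
    c=np.array([[85,80],[85,-75],[-85,-75],[-85,80]]); C=np.c_[c@R.T+q[:2],np.full(4,46.)]; P=proj("side",C)
    for i,img in((0,ch),(1,ch),(2,ch),(3,g)):
        e=edge(img,P[i],P[(i+1)%4],w=2,margin=.12); l=(onplane("side",e,46)[:,:2]-p[:2])@R
        k=[0,1,0,1][i]; v=l[:,k]; sl=np.polyfit(l[:,1-k],v,1)[0]; print(i,"xy"[k],np.median(v).round(2),[85,-75,-85,80][i],v.std().round(2),sl.round(4))
E
```

```text
[[ 12  11  10   8   6   7  10  11  12  12]
 [ 12  11  11   8   6   7  10  11  11  12]
 [ 11  12  11   9   7   9  11  11  12  12]
 [ 12  11  11  11  13  13  11  11  10  10]
 [  9   9   9  13  22  21  11   6   3   3]
 [  4   2   4  13  30  26   9   0  -5  -7]
 [ -7  -7  -4  10  28  23   5  -3  -8 -11]
 [-11  -9  -7   2  13  10   1  -5 -10 -13]
 [ -9  -6  -3   1   4   5   2  -1  -6 -11]
 [ -8  -4   2   5   7   8   9   6  -1  -9]
 [-11  -3   7  15  22  27  30  27  10  -5]]
[[165. 164. 155. 129. 104. 116. 148. 163. 165. 166.]
 [165. 164. 155. 129. 104. 116. 147. 162. 165. 166.]
 [164. 164. 155. 131. 107. 117. 147. 162. 166. 166.]
 [165. 165. 157. 137. 114. 122. 149. 163. 167. 167.]
 [166. 167. 164. 147. 124. 128. 151. 166. 173. 174.]
 [173. 173. 171. 155. 132. 133. 152. 169. 180. 181.]
 [181. 180. 175. 159. 139. 140. 152. 162. 176. 181.]
 [178. 171. 165. 152. 136. 136. 141. 144. 164. 179.]
 [166. 148. 136. 126. 119. 119. 120. 125. 149. 174.]
 [165. 136. 116. 109. 107. 109. 108. 112. 132. 163.]
 [172. 144. 118. 110. 109. 110. 111. 111. 122. 150.]]
[[250.34507262 189.53832625]
 [250.35715241 188.58225195]
 [250.36724504 187.78345471]]
[529.35170257  26.30779295 135.81139822] 7.8
0 x 87.12 85 0.61 -0.0011
1 y -72.19 -75 2.44 -0.0236
2 x -84.27 -85 0.43 0.0024
3 y 83.93 80 0.66 0.0033
0 x 87.08 85 0.63 -0.0015
1 y -72.56 -75 1.24 0.0064
2 x -84.05 -85 0.55 0.0001
3 y 83.91 80 0.73 0.0017
```

Call:
servo_tool(
  deltas=[
    {"dx": 0, "dy": 0, "dz": -0.5, "wx": 0, "wy": 0, "wz": 0, "grip": 1},
    {"dx": 0, "dy": 0, "dz": -1, "wx": 0, "wy": 0, "wz": 0, "grip": 1},
    {"dx": 0, "dy": 0, "dz": -1.3, "wx": 0, "wy": 0, "wz": 0, "grip": 1},
    {"dx": 0, "dy": 0, "dz": -1.3, "wx": 0, "wy": 0, "wz": 0, "grip": 1},
    {"dx": 0, "dy": 0, "dz": -1.3, "wx": 0, "wy": 0, "wz": 0, "grip": 1},
  ],
)

```text
t: 8.3
eef_pos: [529.0, 25.5, 122.2]
ee_rot: [-3.141, 0.0, 0.34]
contact_force: [-0.4, 1.0, -1.0]
gripper_width: 14.7
```

Call:
servo_tool(
  deltas=[
    {"dx": 0, "dy": 0, "dz": 0, "wx": 0, "wy": 0, "wz": 0, "grip": 1},
    {"dx": 0, "dy": 0, "dz": 0, "wx": 0, "wy": 0, "wz": 0, "grip": 1},
    {"dx": 0, "dy": 0, "dz": 0, "wx": 0, "wy": 0, "wz": 0, "grip": 1},
  ],
)

```text
t: 8.6
eef_pos: [529.2, 25.5, 122.4]
ee_rot: [3.142, -0.0, 0.34]
contact_force: [0.0, 0.7, -0.5]
gripper_width: 14.7
```

Call:
servo_tool(
  deltas=[
    {"dx": 0.05, "dy": -0.19, "dz": 0, "wx": 0, "wy": 0, "wz": 0, "grip": 1},
    {"dx": 0.1, "dy": -0.39, "dz": 0, "wx": 0, "wy": 0, "wz": 0, "grip": 1},
    {"dx": 0.15, "dy": -0.58, "dz": 0, "wx": 0, "wy": 0, "wz": 0, "grip": 1},
    {"dx": 0.18, "dy": -0.68, "dz": 0, "wx": 0, "wy": 0, "wz": 0, "grip": 1},
    {"dx": 0.18, "dy": -0.68, "dz": 0, "wx": 0, "wy": 0, "wz": 0, "grip": 1},
    {"dx": 0.18, "dy": -0.68, "dz": 0, "wx": 0, "wy": 0, "wz": 0, "grip": 1},
  ],
)

```text
t: 9.2
eef_pos: [530.8, 18.7, 122.3]
ee_rot: [-3.142, 0.0, 0.34]
contact_force: [-0.5, 1.0, -1.6]
gripper_width: 14.4
```

Call:
servo_tool(
  deltas=[
    {"dx": 0.02, "dy": -0.1, "dz": 0, "wx": 0, "wy": 0, "wz": 0, "grip": 1},
    {"dx": 0.02, "dy": -0.1, "dz": 0, "wx": 0, "wy": 0, "wz": 0, "grip": 1},
    {"dx": 0.02, "dy": -0.1, "dz": 0, "wx": 0, "wy": 0, "wz": 0, "grip": 1},
  ],
)

```text
t: 9.5
eef_pos: [531.0, 17.7, 122.3]
ee_rot: [-3.142, -0.0, 0.34]
contact_force: [0.3, 0.3, -2.0]
gripper_width: 14.5
```

Call:
servo_tool(
  deltas=[
    {"dx": 0.02, "dy": -0.1, "dz": 0, "wx": 0, "wy": 0, "wz": 0, "grip": 1},
    {"dx": 0.02, "dy": -0.1, "dz": 0, "wx": 0, "wy": 0, "wz": 0, "grip": 1},
    {"dx": 0.02, "dy": -0.1, "dz": 0, "wx": 0, "wy": 0, "wz": 0, "grip": 1},
  ],
)

```text
t: 9.8
eef_pos: [531.3, 16.7, 122.3]
ee_rot: [3.142, -0.0, 0.34]
contact_force: [0.8, 0.1, -1.1]
gripper_width: 14.5
```

Call:
servo_tool(
  deltas=[
    {"dx": 0.02, "dy": -0.1, "dz": 0, "wx": 0, "wy": 0, "wz": 0, "grip": 1},
    {"dx": 0.02, "dy": -0.1, "dz": 0, "wx": 0, "wy": 0, "wz": 0, "grip": 1},
    {"dx": 0.02, "dy": -0.1, "dz": 0, "wx": 0, "wy": 0, "wz": 0, "grip": 1},
  ],
)

```text
t: 10.1
eef_pos: [531.5, 15.8, 122.3]
ee_rot: [-3.141, -0.0, 0.34]
contact_force: [-0.5, 1.6, -1.0]
gripper_width: 14.6
```

Call:
servo_tool(
  deltas=[
    {"dx": 0.02, "dy": -0.1, "dz": 0, "wx": 0, "wy": 0, "wz": 0, "grip": 1},
    {"dx": 0.02, "dy": -0.1, "dz": 0, "wx": 0, "wy": 0, "wz": 0, "grip": 1},
    {"dx": 0.02, "dy": -0.1, "dz": 0, "wx": 0, "wy": 0, "wz": 0, "grip": 1},
  ],
)

```text
t: 10.4
eef_pos: [531.7, 14.8, 122.3]
ee_rot: [-3.141, -0.0, 0.34]
contact_force: [-0.2, 4.9, -0.5]
gripper_width: 14.6
```

Call:
servo_tool(
  deltas=[
    {"dx": -0.08, "dy": 0.33, "dz": 0, "wx": 0, "wy": 0, "wz": 0, "grip": 1},
    {"dx": -0.16, "dy": 0.66, "dz": 0, "wx": 0, "wy": 0, "wz": 0, "grip": 1},
    {"dx": -0.24, "dy": 1.0, "dz": 0, "wx": 0, "wy": 0, "wz": 0, "grip": 1},
    {"dx": 0.05, "dy": 1.07, "dz": 0, "wx": 0, "wy": 0, "wz": 0, "grip": 1},
    {"dx": 0.34, "dy": 1.15, "dz": 0, "wx": 0, "wy": 0, "wz": 0, "grip": 1},
    {"dx": 0.34, "dy": 1.15, "dz": 0, "wx": 0, "wy": 0, "wz": 0, "grip": 1},
    {"dx": 0.34, "dy": 1.15, "dz": 0, "wx": 0, "wy": 0, "wz": 0, "grip": 1},
  ],
)

```text
t: 11.1
eef_pos: [535.2, 26.1, 122.2]
ee_rot: [3.142, 0.0, 0.34]
contact_force: [-0.3, 0.5, 0.2]
gripper_width: 14.6
```

Call:
servo_tool(
  deltas=[
    {"dx": 0.05, "dy": 0.01, "dz": 0, "wx": 0, "wy": 0, "wz": 0, "grip": 1},
    {"dx": 0.1, "dy": 0.02, "dz": 0, "wx": 0, "wy": 0, "wz": 0, "grip": 1},
    {"dx": 0.1, "dy": 0.02, "dz": 0, "wx": 0, "wy": 0, "wz": 0, "grip": 1},
  ],
)

```text
t: 11.4
eef_pos: [536.0, 26.4, 122.3]
ee_rot: [-3.142, 0.0, 0.34]
contact_force: [0.1, -0.2, -0.9]
gripper_width: 14.6
```

Call:
servo_tool(
  deltas=[
    {"dx": 0.05, "dy": 0.01, "dz": 0, "wx": 0, "wy": 0, "wz": 0, "grip": 1},
    {"dx": 0.1, "dy": 0.02, "dz": 0, "wx": 0, "wy": 0, "wz": 0, "grip": 1},
    {"dx": 0.1, "dy": 0.02, "dz": 0, "wx": 0, "wy": 0, "wz": 0, "grip": 1},
  ],
)

```text
t: 11.7
eef_pos: [536.8, 26.6, 122.2]
ee_rot: [-3.141, 0.001, 0.34]
contact_force: [-1.6, -0.8, -0.5]
gripper_width: 14.7
```

Call:
servo_tool(
  deltas=[
    {"dx": -0.3, "dy": -0.08, "dz": 0, "wx": 0, "wy": 0, "wz": 0, "grip": 1},
    {"dx": -0.6, "dy": -0.15, "dz": 0, "wx": 0, "wy": 0, "wz": 0, "grip": 1},
    {"dx": -0.9, "dy": -0.23, "dz": 0, "wx": 0, "wy": 0, "wz": 0, "grip": 1},
    {"dx": -1.2, "dy": -0.31, "dz": 0, "wx": 0, "wy": 0, "wz": 0, "grip": 1},
    {"dx": -1.36, "dy": -0.35, "dz": 0, "wx": 0, "wy": 0, "wz": 0, "grip": 1},
    {"dx": -1.36, "dy": -0.35, "dz": 0, "wx": 0, "wy": 0, "wz": 0, "grip": 1},
    {"dx": -1.36, "dy": -0.35, "dz": 0, "wx": 0, "wy": 0, "wz": 0, "grip": 1},
  ],
)

```text
t: 12.4
eef_pos: [523.6, 23.1, 122.4]
ee_rot: [3.142, -0.0, 0.34]
contact_force: [0.6, -0.7, -1.0]
gripper_width: 14.5
```

Call:
servo_tool(
  deltas=[
    {"dx": -0.05, "dy": -0.01, "dz": 0, "wx": 0, "wy": 0, "wz": 0, "grip": 1},
    {"dx": -0.1, "dy": -0.02, "dz": 0, "wx": 0, "wy": 0, "wz": 0, "grip": 1},
    {"dx": -0.1, "dy": -0.02, "dz": 0, "wx": 0, "wy": 0, "wz": 0, "grip": 1},
  ],
)

```text
t: 12.7
eef_pos: [522.4, 22.9, 122.3]
ee_rot: [-3.142, 0.0, 0.34]
contact_force: [0.6, 0.2, -1.8]
gripper_width: 14.5
```

Call:
servo_tool(
  deltas=[
    {"dx": -0.05, "dy": -0.01, "dz": 0, "wx": 0, "wy": 0, "wz": 0, "grip": 1},
    {"dx": -0.1, "dy": -0.02, "dz": 0, "wx": 0, "wy": 0, "wz": 0, "grip": 1},
    {"dx": -0.1, "dy": -0.02, "dz": 0, "wx": 0, "wy": 0, "wz": 0, "grip": 1},
  ],
)

```text
t: 13.0
eef_pos: [521.4, 22.7, 122.3]
ee_rot: [-3.142, 0.0, 0.34]
contact_force: [0.1, -0.5, -1.4]
gripper_width: 14.8
```

Call:
servo_tool(
  deltas=[
    {"dx": -0.05, "dy": -0.01, "dz": 0, "wx": 0, "wy": 0, "wz": 0, "grip": 1},
    {"dx": -0.1, "dy": -0.02, "dz": 0, "wx": 0, "wy": 0, "wz": 0, "grip": 1},
    {"dx": -0.1, "dy": -0.02, "dz": 0, "wx": 0, "wy": 0, "wz": 0, "grip": 1},
  ],
)

```text
t: 13.3
eef_pos: [520.4, 22.5, 122.3]
ee_rot: [-3.142, -0.0, 0.34]
contact_force: [-0.3, 0.3, -0.5]
gripper_width: 14.6
```

Call:
servo_tool(
  deltas=[
    {"dx": -0.05, "dy": -0.01, "dz": 0, "wx": 0, "wy": 0, "wz": 0, "grip": 1},
    {"dx": -0.1, "dy": -0.02, "dz": 0, "wx": 0, "wy": 0, "wz": 0, "grip": 1},
    {"dx": -0.1, "dy": -0.02, "dz": 0, "wx": 0, "wy": 0, "wz": 0, "grip": 1},
  ],
)

```text
t: 13.6
eef_pos: [519.6, 22.3, 122.3]
ee_rot: [3.142, -0.0, 0.34]
contact_force: [1.6, 0.8, -1.1]
gripper_width: 14.7
```

Call:
servo_tool(
  deltas=[
    {"dx": 0.3, "dy": 0.09, "dz": 0, "wx": 0, "wy": 0, "wz": 0, "grip": 1},
    {"dx": 0.6, "dy": 0.18, "dz": 0, "wx": 0, "wy": 0, "wz": 0, "grip": 1},
    {"dx": 0.865, "dy": 0.26, "dz": 0, "wx": 0, "wy": 0, "wz": 0, "grip": 1},
    {"dx": 0.865, "dy": 0.26, "dz": -0.2, "wx": 0, "wy": 0, "wz": 0, "grip": 1},
    {"dx": 0.865, "dy": 0.26, "dz": -0.4, "wx": 0, "wy": 0, "wz": 0, "grip": 1},
    {"dx": 0.865, "dy": 0.26, "dz": -0.4, "wx": 0, "wy": 0, "wz": 0, "grip": 1},
  ],
)

```text
t: 14.2
eef_pos: [527.7, 24.9, 117.9]
ee_rot: [-3.141, 0.001, 0.34]
contact_force: [0.2, 0.0, -0.3]
gripper_width: 14.2
```

Call:
servo_tool(
  deltas=[
    {"dx": 0, "dy": 0, "dz": -0.15, "wx": 0, "wy": 0, "wz": 0, "grip": 1},
    {"dx": 0, "dy": 0, "dz": -0.3, "wx": 0, "wy": 0, "wz": 0, "grip": 1},
    {"dx": 0, "dy": 0, "dz": -0.3, "wx": 0, "wy": 0, "wz": 0, "grip": 1},
  ],
)

```text
t: 14.5
eef_pos: [527.9, 24.9, 115.1]
ee_rot: [-3.141, 0.0, 0.34]
contact_force: [-0.2, -0.1, -0.8]
gripper_width: 14.7
```

Call:
servo_tool(
  deltas=[
    {"dx": 0, "dy": 0, "dz": -0.15, "wx": 0, "wy": 0, "wz": 0, "grip": 1},
    {"dx": 0, "dy": 0, "dz": -0.3, "wx": 0, "wy": 0, "wz": 0, "grip": 1},
    {"dx": 0, "dy": 0, "dz": -0.3, "wx": 0, "wy": 0, "wz": 0, "grip": 1},
  ],
)

```text
t: 14.8
eef_pos: [528.1, 24.9, 112.2]
ee_rot: [3.142, -0.0, 0.34]
contact_force: [0.1, -1.1, 1.7]
gripper_width: 14.5
```

```bash
python3 -c "
from h import *
o=bot.observe(); print(o['eef_pos'],o['contact_force'])"
```

```text
[528.1029929   24.88464736 112.23110357] [ 0.12476862 -1.07286798  1.70366967]
```

Call:
servo_tool(
  deltas=[
    {"dx": 0, "dy": 0, "dz": -0.08, "wx": 0, "wy": 0, "wz": 0, "grip": 1},
    {"dx": 0, "dy": 0, "dz": -0.08, "wx": 0, "wy": 0, "wz": 0, "grip": 1},
    {"dx": 0, "dy": 0, "dz": -0.08, "wx": 0, "wy": 0, "wz": 0, "grip": 1},
  ],
)

```text
t: 15.1
eef_pos: [528.2, 24.9, 111.6]
ee_rot: [3.142, -0.0, 0.34]
contact_force: [-0.0, -0.2, 3.4]
gripper_width: 15.0
```

Call:
servo_tool(
  deltas=[
    {"dx": -0.04, "dy": 0.145, "dz": 0, "wx": 0, "wy": 0, "wz": 0, "grip": 1},
    {"dx": -0.09, "dy": 0.34, "dz": 0, "wx": 0, "wy": 0, "wz": 0, "grip": 1},
    {"dx": -0.15, "dy": 0.58, "dz": 0, "wx": 0, "wy": 0, "wz": 0, "grip": 1},
    {"dx": -0.21, "dy": 0.82, "dz": 0, "wx": 0, "wy": 0, "wz": 0, "grip": 1},
    {"dx": -0.27, "dy": 1.065, "dz": 0, "wx": 0, "wy": 0, "wz": 0, "grip": 1},
  ],
)

```text
t: 15.6
eef_pos: [525.5, 35.7, 111.6]
ee_rot: [3.141, -0.0, 0.34]
contact_force: [0.6, -3.4, 3.7]
gripper_width: 14.6
```

Call:
servo_tool(
  deltas=[
    {"dx": -0.062, "dy": 0.242, "dz": 0, "wx": 0, "wy": 0, "wz": 0, "grip": 1},
    {"dx": -0.124, "dy": 0.484, "dz": 0.01, "wx": 0, "wy": 0, "wz": 0, "grip": 1},
    {"dx": -0.186, "dy": 0.726, "dz": 0.03, "wx": 0, "wy": 0, "wz": 0, "grip": 1},
    {"dx": -0.248, "dy": 0.969, "dz": 0.04, "wx": 0, "wy": 0, "wz": 0, "grip": 1},
  ],
)

```text
t: 16.0
eef_pos: [522.9, 45.5, 111.9]
ee_rot: [-3.142, -0.0, 0.34]
contact_force: [1.8, -3.9, 2.9]
gripper_width: 14.3
```

Call:
servo_tool(
  deltas=[
    {"dx": -0.062, "dy": 0.242, "dz": 0, "wx": 0, "wy": 0, "wz": 0, "grip": 1},
    {"dx": -0.124, "dy": 0.484, "dz": 0, "wx": 0, "wy": 0, "wz": 0, "grip": 1},
    {"dx": -0.186, "dy": 0.726, "dz": 0, "wx": 0, "wy": 0, "wz": 0, "grip": 1},
    {"dx": -0.248, "dy": 0.969, "dz": 0, "wx": 0, "wy": 0, "wz": 0, "grip": 1},
    {"dx": -0.31, "dy": 1.211, "dz": 0, "wx": 0, "wy": 0, "wz": 0, "grip": 1},
  ],
)

```text
t: 16.5
eef_pos: [519.8, 57.5, 111.9]
ee_rot: [3.142, -0.0, 0.34]
contact_force: [-0.2, -4.8, 4.1]
gripper_width: 14.0
```

Call:
servo_tool(
  deltas=[
    {"dx": -0.062, "dy": 0.242, "dz": 0.03, "wx": 0, "wy": 0, "wz": 0, "grip": 1},
    {"dx": -0.124, "dy": 0.484, "dz": 0.06, "wx": 0, "wy": 0, "wz": 0, "grip": 1},
    {"dx": -0.186, "dy": 0.726, "dz": 0.08, "wx": 0, "wy": 0, "wz": 0, "grip": 1},
    {"dx": -0.248, "dy": 0.969, "dz": 0.1, "wx": 0, "wy": 0, "wz": 0, "grip": 1},
  ],
)

```text
t: 16.9
eef_pos: [517.3, 67.3, 112.9]
ee_rot: [-3.142, 0.0, 0.34]
contact_force: [1.2, -3.1, 2.8]
gripper_width: 14.3
```

Call:
servo_tool(
  deltas=[
    {"dx": -0.062, "dy": 0.242, "dz": 0.008, "wx": 0, "wy": 0, "wz": 0, "grip": 1},
    {"dx": -0.124, "dy": 0.484, "dz": 0.016, "wx": 0, "wy": 0, "wz": 0, "grip": 1},
    {"dx": -0.186, "dy": 0.726, "dz": 0.024, "wx": 0, "wy": 0, "wz": 0, "grip": 1},
    {"dx": -0.248, "dy": 0.969, "dz": 0.032, "wx": 0, "wy": 0, "wz": 0, "grip": 1},
    {"dx": -0.31, "dy": 1.211, "dz": 0.04, "wx": 0, "wy": 0, "wz": 0, "grip": 1},
  ],
)

```text
t: 17.4
eef_pos: [514.2, 79.3, 113.3]
ee_rot: [-3.142, -0.0, 0.34]
contact_force: [1.9, -2.8, 2.1]
gripper_width: 14.3
```

Call:
servo_tool(
  deltas=[
    {"dx": -0.062, "dy": 0.242, "dz": 0, "wx": 0, "wy": 0, "wz": 0, "grip": 1},
    {"dx": -0.124, "dy": 0.484, "dz": 0, "wx": 0, "wy": 0, "wz": 0, "grip": 1},
    {"dx": -0.186, "dy": 0.726, "dz": 0, "wx": 0, "wy": 0, "wz": 0, "grip": 1},
    {"dx": -0.248, "dy": 0.969, "dz": 0.005, "wx": 0, "wy": 0, "wz": 0, "grip": 1},
    {"dx": -0.31, "dy": 1.211, "dz": 0.01, "wx": 0, "wy": 0, "wz": 0, "grip": 1},
  ],
)

```text
t: 17.9
eef_pos: [511.1, 91.5, 113.4]
ee_rot: [-3.142, -0.0, 0.34]
contact_force: [1.4, -2.5, 2.6]
gripper_width: 14.1
```

Call:
servo_tool(
  deltas=[
    {"dx": -0.062, "dy": 0.242, "dz": 0.006, "wx": 0, "wy": 0, "wz": 0, "grip": 1},
    {"dx": -0.124, "dy": 0.484, "dz": 0.012, "wx": 0, "wy": 0, "wz": 0, "grip": 1},
    {"dx": -0.186, "dy": 0.726, "dz": 0.018, "wx": 0, "wy": 0, "wz": 0, "grip": 1},
    {"dx": -0.248, "dy": 0.969, "dz": 0.024, "wx": 0, "wy": 0, "wz": 0, "grip": 1},
    {"dx": -0.31, "dy": 1.211, "dz": 0.03, "wx": 0, "wy": 0, "wz": 0, "grip": 1},
  ],
)

```text
t: 18.4
eef_pos: [507.9, 103.6, 113.7]
ee_rot: [-3.142, 0.0, 0.34]
contact_force: [0.6, -3.1, 1.7]
gripper_width: 14.1
```

Call:
servo_tool(
  deltas=[
    {"dx": -0.062, "dy": 0.242, "dz": -0.01, "wx": 0, "wy": 0, "wz": 0, "grip": 1},
    {"dx": -0.124, "dy": 0.484, "dz": -0.02, "wx": 0, "wy": 0, "wz": 0, "grip": 1},
    {"dx": -0.186, "dy": 0.726, "dz": -0.02, "wx": 0, "wy": 0, "wz": 0, "grip": 1},
    {"dx": -0.248, "dy": 0.969, "dz": -0.02, "wx": 0, "wy": 0, "wz": 0, "grip": 1},
  ],
)

```text
t: 18.8
eef_pos: [505.5, 113.2, 113.5]
ee_rot: [3.142, 0.0, 0.34]
contact_force: [0.2, -4.1, 1.5]
gripper_width: 13.9
```

Call:
servo_tool(
  deltas=[
    {"dx": -0.062, "dy": 0.242, "dz": -0.015, "wx": 0, "wy": 0, "wz": 0, "grip": 1},
    {"dx": -0.124, "dy": 0.484, "dz": -0.03, "wx": 0, "wy": 0, "wz": 0, "grip": 1},
    {"dx": -0.186, "dy": 0.72, "dz": -0.04, "wx": 0, "wy": 0, "wz": 0, "grip": 1},
    {"dx": -0.22, "dy": 0.87, "dz": -0.04, "wx": 0, "wy": 0, "wz": 0, "grip": 1},
    {"dx": -0.22, "dy": 0.87, "dz": -0.04, "wx": 0, "wy": 0, "wz": 0, "grip": 1},
  ],
)

```text
t: 19.3
eef_pos: [503.4, 122.0, 113.1]
ee_rot: [-3.141, -0.0, 0.34]
contact_force: [1.4, -1.6, 2.9]
gripper_width: 14.0
```

Call:
servo_tool(
  deltas=[
    {"dx": 0.145, "dy": 0.037, "dz": 0, "wx": 0, "wy": 0, "wz": 0, "grip": 1},
    {"dx": 0.387, "dy": 0.099, "dz": 0, "wx": 0, "wy": 0, "wz": 0, "grip": 1},
    {"dx": 0.63, "dy": 0.161, "dz": 0, "wx": 0, "wy": 0, "wz": 0, "grip": 1},
    {"dx": 0.872, "dy": 0.223, "dz": 0, "wx": 0, "wy": 0, "wz": 0, "grip": 1},
  ],
)

```text
t: 19.7
eef_pos: [511.7, 124.0, 112.9]
ee_rot: [-3.141, 0.001, 0.34]
contact_force: [-3.9, -1.0, 3.4]
gripper_width: 14.0
```

Call:
servo_tool(
  deltas=[
    {"dx": 0.242, "dy": 0.062, "dz": 0.01, "wx": 0, "wy": 0, "wz": 0, "grip": 1},
    {"dx": 0.484, "dy": 0.124, "dz": 0.02, "wx": 0, "wy": 0, "wz": 0, "grip": 1},
    {"dx": 0.726, "dy": 0.186, "dz": 0.03, "wx": 0, "wy": 0, "wz": 0, "grip": 1},
    {"dx": 0.969, "dy": 0.248, "dz": 0.04, "wx": 0, "wy": 0, "wz": 0, "grip": 1},
  ],
)

```text
t: 20.1
eef_pos: [522.1, 126.5, 113.5]
ee_rot: [-3.142, -0.0, 0.34]
contact_force: [-2.8, 0.1, 2.6]
gripper_width: 13.6
```

Call:
servo_tool(
  deltas=[
    {"dx": 0.242, "dy": 0.062, "dz": 0.005, "wx": 0, "wy": 0, "wz": 0, "grip": 1},
    {"dx": 0.484, "dy": 0.124, "dz": 0.01, "wx": 0, "wy": 0, "wz": 0, "grip": 1},
    {"dx": 0.726, "dy": 0.186, "dz": 0.01, "wx": 0, "wy": 0, "wz": 0, "grip": 1},
    {"dx": 0.969, "dy": 0.248, "dz": 0.01, "wx": 0, "wy": 0, "wz": 0, "grip": 1},
  ],
)

```text
t: 20.5
eef_pos: [531.7, 129.0, 113.6]
ee_rot: [-3.142, -0.0, 0.34]
contact_force: [-2.8, -0.8, 1.0]
gripper_width: 13.5
```

Call:
servo_tool(
  deltas=[
    {"dx": 0.2, "dy": 0.05, "dz": -0.04, "wx": 0, "wy": 0, "wz": 0, "grip": 1},
    {"dx": 0.4, "dy": 0.1, "dz": -0.08, "wx": 0, "wy": 0, "wz": 0, "grip": 1},
    {"dx": 0.6, "dy": 0.15, "dz": -0.1, "wx": 0, "wy": 0, "wz": 0, "grip": 1},
  ],
)

```text
t: 20.8
eef_pos: [537.5, 130.5, 112.5]
ee_rot: [-3.142, 0.0, 0.34]
contact_force: [-2.2, -0.7, 2.8]
gripper_width: 13.6
```

```bash
python3 - <<'E'
from h import *
s=imaging.snapshot("side")
cv2.imwrite("pics/d_s.png",s[:,:,::-1])
cv2.imwrite("pics/d.png",cv2.resize(s[140:240,190:290,::-1],(600,600),interpolation=2))
o=bot.observe(); print(o["eef_pos"],o["ee_rot"],o["contact_force"],o["torque"],o["gripper_width"])
print(proj("side",[o["eef_pos"]-[0,0,10.3],o["eef_pos"]-[0,0,46],o["eef_pos"]+[0,0,19]])-[190,140])
E
```

```text
[537.90868851 130.54965997 112.57498311] [ 3.14156539e+00 -2.39146355e-04  3.39820270e-01] [-0.67757561 -0.09521543  1.48744017] [-0.07663333  0.29747202  0.0589995 ] 13.792035413515219
[[57.14231714 54.0742213 ]
 [57.04371027 66.47847265]
 [57.22606396 43.53929091]]
```

View pics/d.png

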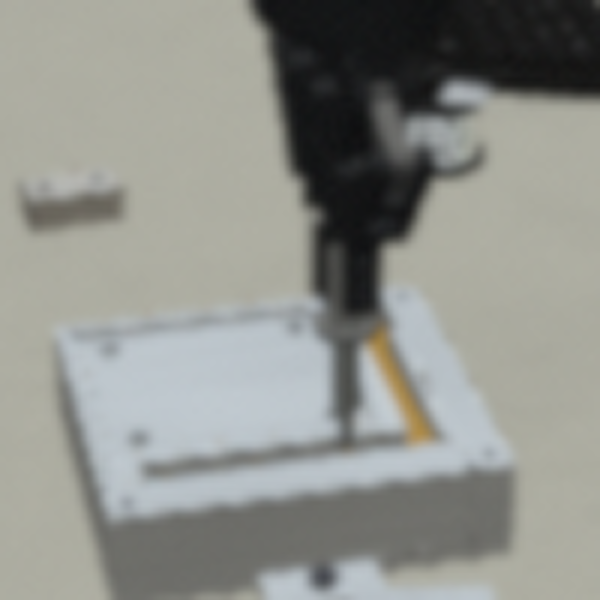

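Call:
servo_tool(
  deltas=[
    {"dx": 0.2, "dy": 0.051, "dz": -0.03, "wx": 0, "wy": 0, "wz": 0, "grip": 1},
    {"dx": 0.44, "dy": 0.113, "dz": -0.06, "wx": 0, "wy": 0, "wz": 0, "grip": 1},
    {"dx": 0.68, "dy": 0.175, "dz": -0.08, "wx": 0, "wy": 0, "wz": 0, "grip": 1},
    {"dx": 0.92, "dy": 0.236, "dz": -0.1, "wx": 0, "wy": 0, "wz": 0, "grip": 1},
  ],
)

```text
t: 21.25
eef_pos: [546.8, 132.8, 111.6]
ee_rot: [-3.142, 0.0, 0.34]
contact_force: [-2.3, -0.4, 2.3]
gripper_width: 13.9
```

Call:
servo_tool(
  deltas=[
    {"dx": 0.242, "dy": 0.062, "dz": -0.02, "wx": 0, "wy": 0, "wz": 0, "grip": 1},
    {"dx": 0.484, "dy": 0.124, "dz": -0.04, "wx": 0, "wy": 0, "wz": 0, "grip": 1},
    {"dx": 0.726, "dy": 0.186, "dz": -0.06, "wx": 0, "wy": 0, "wz": 0, "grip": 1},
    {"dx": 0.969, "dy": 0.248, "dz": -0.075, "wx": 0, "wy": 0, "wz": 0, "grip": 1},
  ],
)

```text
t: 21.65
eef_pos: [556.5, 135.3, 110.8]
ee_rot: [-3.142, 0.0, 0.34]
contact_force: [-2.9, -0.8, 3.6]
gripper_width: 13.5
```

Call:
servo_tool(
  deltas=[
    {"dx": 0.242, "dy": 0.062, "dz": 0, "wx": 0, "wy": 0, "wz": 0, "grip": 1},
    {"dx": 0.484, "dy": 0.124, "dz": 0, "wx": 0, "wy": 0, "wz": 0, "grip": 1},
    {"dx": 0.726, "dy": 0.186, "dz": -0.005, "wx": 0, "wy": 0, "wz": 0, "grip": 1},
    {"dx": 0.969, "dy": 0.248, "dz": -0.01, "wx": 0, "wy": 0, "wz": 0, "grip": 1},
  ],
)

```text
t: 22.05
eef_pos: [566.3, 137.8, 110.8]
ee_rot: [3.142, -0.0, 0.34]
contact_force: [-2.1, -1.0, 2.4]
gripper_width: 13.5
```

Call:
servo_tool(
  deltas=[
    {"dx": 0.242, "dy": 0.062, "dz": -0.015, "wx": 0, "wy": 0, "wz": 0, "grip": 1},
    {"dx": 0.484, "dy": 0.124, "dz": -0.03, "wx": 0, "wy": 0, "wz": 0, "grip": 1},
    {"dx": 0.726, "dy": 0.186, "dz": -0.045, "wx": 0, "wy": 0, "wz": 0, "grip": 1},
    {"dx": 0.969, "dy": 0.248, "dz": -0.06, "wx": 0, "wy": 0, "wz": 0, "grip": 1},
  ],
)

```text
t: 22.45
eef_pos: [575.9, 140.3, 110.1]
ee_rot: [-3.142, 0.0, 0.34]
contact_force: [-3.5, -1.2, 3.1]
gripper_width: 13.9
```

Call:
servo_tool(
  deltas=[
    {"dx": 0.242, "dy": 0.062, "dz": -0.01, "wx": 0, "wy": 0, "wz": 0, "grip": 1},
    {"dx": 0.484, "dy": 0.124, "dz": -0.02, "wx": 0, "wy": 0, "wz": 0, "grip": 1},
    {"dx": 0.726, "dy": 0.186, "dz": -0.03, "wx": 0, "wy": 0, "wz": 0, "grip": 1},
    {"dx": 0.969, "dy": 0.248, "dz": -0.045, "wx": 0, "wy": 0, "wz": 0, "grip": 1},
  ],
)

```text
t: 22.85
eef_pos: [585.6, 142.8, 109.7]
ee_rot: [-3.142, 0.0, 0.34]
contact_force: [-3.1, -1.6, 3.0]
gripper_width: 13.4
```

Call:
servo_tool(
  deltas=[
    {"dx": 0.242, "dy": 0.062, "dz": -0.01, "wx": 0, "wy": 0, "wz": 0, "grip": 1},
    {"dx": 0.484, "dy": 0.124, "dz": -0.02, "wx": 0, "wy": 0, "wz": 0, "grip": 1},
    {"dx": 0.726, "dy": 0.186, "dz": -0.03, "wx": 0, "wy": 0, "wz": 0, "grip": 1},
    {"dx": 0.969, "dy": 0.248, "dz": -0.045, "wx": 0, "wy": 0, "wz": 0, "grip": 1},
  ],
)

```text
t: 23.25
eef_pos: [595.3, 145.2, 109.2]
ee_rot: [-3.142, 0.0, 0.34]
contact_force: [-3.8, -0.0, 3.7]
gripper_width: 13.2
```

Call:
servo_tool(
  deltas=[
    {"dx": 0.242, "dy": 0.062, "dz": -0.005, "wx": 0, "wy": 0, "wz": 0, "grip": 1},
    {"dx": 0.484, "dy": 0.124, "dz": -0.01, "wx": 0, "wy": 0, "wz": 0, "grip": 1},
    {"dx": 0.726, "dy": 0.186, "dz": -0.02, "wx": 0, "wy": 0, "wz": 0, "grip": 1},
    {"dx": 0.969, "dy": 0.248, "dz": -0.03, "wx": 0, "wy": 0, "wz": 0, "grip": 1},
  ],
)

```text
t: 23.65
eef_pos: [605.0, 147.7, 108.9]
ee_rot: [3.142, -0.0, 0.34]
contact_force: [-2.6, -0.8, 2.9]
gripper_width: 13.5
```

Call:
servo_tool(
  deltas=[
    {"dx": 0.242, "dy": 0.062, "dz": -0.01, "wx": 0, "wy": 0, "wz": 0, "grip": 1},
    {"dx": 0.484, "dy": 0.124, "dz": -0.02, "wx": 0, "wy": 0, "wz": 0, "grip": 1},
    {"dx": 0.726, "dy": 0.186, "dz": -0.03, "wx": 0, "wy": 0, "wz": 0, "grip": 1},
    {"dx": 0.86, "dy": 0.22, "dz": -0.035, "wx": 0, "wy": 0, "wz": 0, "grip": 1},
    {"dx": 0.88, "dy": 0.225, "dz": -0.035, "wx": 0, "wy": 0, "wz": 0, "grip": 1},
  ],
)

```text
t: 24.15
eef_pos: [614.0, 150.1, 108.6]
ee_rot: [3.142, -0.001, 0.34]
contact_force: [-1.3, -0.7, 2.1]
gripper_width: 13.5
```

Call:
servo_tool(
  deltas=[
    {"dx": 0, "dy": 0, "dz": 0, "wx": 0, "wy": 0, "wz": 0, "grip": 1},
    {"dx": 0, "dy": 0, "dz": 0, "wx": 0, "wy": 0, "wz": 0, "grip": 1},
  ],
)

```text
t: 24.35
eef_pos: [613.8, 150.0, 108.7]
ee_rot: [3.142, -0.001, 0.34]
contact_force: [-1.2, 0.0, 2.4]
gripper_width: 13.6
```

Call:
servo_tool(
  deltas=[
    {"dx": 0, "dy": 0, "dz": 0.6, "wx": 0, "wy": 0, "wz": 0, "grip": 1},
    {"dx": 0, "dy": 0, "dz": 1.8, "wx": 0, "wy": 0, "wz": 0, "grip": 1},
    {"dx": 0, "dy": 0, "dz": 3.3, "wx": 0, "wy": 0, "wz": 0, "grip": 1},
    {"dx": 0, "dy": 0, "dz": 5.3, "wx": 0, "wy": 0, "wz": 0, "grip": 1},
    {"dx": 0, "dy": 0, "dz": 7, "wx": 0, "wy": 0, "wz": 0, "grip": 1},
    {"dx": -1, "dy": 1.5, "dz": 7.67, "wx": 0, "wy": 0, "wz": 0, "grip": 1},
    {"dx": -2.8, "dy": 4, "dz": 7.67, "wx": 0, "wy": 0, "wz": 0, "grip": 1},
    {"dx": -4.6, "dy": 6.5, "dz": 7.67, "wx": 0, "wy": 0, "wz": 0, "grip": 1},
  ],
)

```text
t: 25.15
eef_pos: [566.8, 216.0, 186.3]
ee_rot: [-3.141, -0.001, 0.339]
contact_force: [0.3, -0.1, -1.6]
gripper_width: 13.9
```

Call:
servo_tool(
  deltas=[
    {"dx": -1.8, "dy": 2.5, "dz": 0, "wx": 0, "wy": 0, "wz": 0, "grip": 1},
    {"dx": -3.6, "dy": 5, "dz": 0, "wx": 0, "wy": 0, "wz": 0, "grip": 1},
    {"dx": -5, "dy": 7, "dz": 0, "wx": 0, "wy": 0, "wz": 0, "grip": 1},
    {"dx": -5.925, "dy": 8.4, "dz": 0, "wx": 0, "wy": 0, "wz": 0, "grip": 1},
    {"dx": -5.925, "dy": 8.4, "dz": 0, "wx": 0, "wy": 0, "wz": 0, "grip": 1},
    {"dx": -5.925, "dy": 8.4, "dz": 0, "wx": 0, "wy": 0, "wz": 0, "grip": 1},
    {"dx": -5.925, "dy": 8.4, "dz": 0, "wx": 0, "wy": 0, "wz": 0, "grip": 1},
  ],
)

```text
t: 25.85
eef_pos: [508.8, 298.4, 185.4]
ee_rot: [3.141, -0.0, 0.339]
contact_force: [-0.2, 0.6, -1.3]
gripper_width: 13.5
```

```bash
python3 - <<'E'
from h import *
s=imaging.snapshot("side")
cv2.imwrite("pics/r_s.png",s[:,:,::-1])
a=cv2.imread("pics/l.png"); b=cv2.resize(s[140:290,200:310,::-1],(440,600),interpolation=2)
cv2.imwrite("pics/r.png",np.hstack([a[:,100:380],b[:,100:380]]))
o=bot.observe(); print(o["eef_pos"],o["ee_rot"],o["contact_force"],o["torque"],o["gripper_width"])
E
```

```text
[508.87120081 298.31628412 185.34537484] [ 3.14146654e+00 -1.45122639e-04  3.38974509e-01] [ 0.33731127  0.56193476 -2.39333158] [ 0.03550178  0.01658138 -0.01162674] 13.95647900426315
```

View pics/r.png

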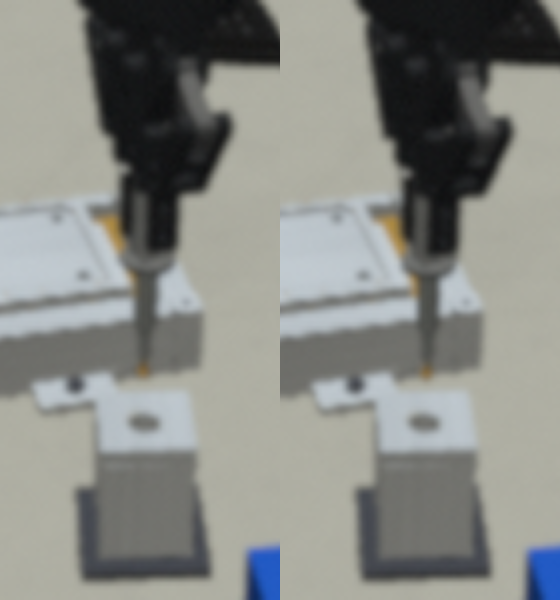

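```bash
python3 - <<'E'
from h import *
im=cv2.imread("pics/r_s.png").astype(np.float32)
# barrel/nose centreline col by row via darkness weights (barrel vs bench/housing)
d=im[:,:,2]-im[:,:,0]
print((d[229:236,254:270]).astype(int))
m=d[230:235,255:268]-13; m=np.clip(m,0,None); xs=np.arange(255,268); ys=np.arange(230,235)
print("brass",(m.sum(0)*xs).sum()/m.sum(),(m.sum(1)*ys).sum()/m.sum())
g=im.mean(2)
for r in (200,204,206,209,212,215,218,221,224,227): print(r,g[r,252:272].astype(int))
E=np.array([508.9,298.3,185.3])
for dz in(-10,-30,-46,-68,-77): print(dz,proj("side",[E+[0,0,dz]]))
E
```

```text
[[ 5  5  5  5  4  4  5  5  5  4  4  4  4  4  4  5]
 [ 4  4  4  4  4  6  9 12 11  6  5  4  4  4  3  5]
 [ 4  5  4  4  5  9 18 29 24 11  6  5  5  4  5  5]
 [ 4  5  4  4  6 14 32 49 39 18  8  6  6  6  5  6]
 [ 4  4  5  5  7 17 40 56 45 21 10  9  9  9  9  9]
 [ 4  5  7  7  8 15 28 37 31 17 11 11 11 11 11 11]
 [ 5  8 10 10 11 12 16 19 17 13 11 11 11 11 11 11]]
brass 261.1385135135135 232.7027027027027
200 [176 149 126 109  88  72  70  76  77  62  40  26  25  30  29  27  41  87
 135 159]
204 [201 195 173 140 119 110  99  89  84  78  72  70  74  82  86  91 105 132
 155 164]
206 [199 200 187 152 118 108 107 105  99  97 101 105 106 106 106 109 131 164
 172 168]
209 [191 198 201 197 180 148 115  87  73  71  70  72  95 130 156 174 188 194
 192 184]
212 [143 139 139 140 139 138 126 101  82  77  77  82 118 168 192 198 197 197
 197 196]
215 [177 180 181 182 183 183 168 127  89  78  77  81 119 168 189 191 193 192
 183 173]
218 [195 194 192 191 192 190 172 129  89  79  76  83 115 151 162 150 133 130
 136 140]
221 [131 125 118 112 110 111 105  91  79  78  76  75  86 101 108 109 108 110
 111 110]
224 [110 110 110 110 110 110 109 103  89  79  79  89 103 109 110 108 107 108
 109 108]
227 [111 111 111 112 111 111 110 104  93  83  81  92 103 109 109 109 108 108
 108 108]
-10 [[261.75504952 205.33781922]]
-30 [[261.49823418 213.83513451]]
-46 [[261.2974941  220.47707328]]
-68 [[261.02806648 229.39169435]]
-77 [[260.9199808  232.96795303]]
```

Call:
servo_tool(
  deltas=[
    {"dx": 0, "dy": 0, "dz": -0.5, "wx": 0, "wy": 0, "wz": 0, "grip": 1},
    {"dx": 0, "dy": 0, "dz": -1.5, "wx": 0, "wy": 0, "wz": 0, "grip": 1},
    {"dx": 0, "dy": 0, "dz": -2.2, "wx": 0, "wy": 0, "wz": 0, "grip": 1},
    {"dx": 0, "dy": 0, "dz": -2.2, "wx": 0, "wy": 0, "wz": 0, "grip": 1},
    {"dx": 0, "dy": 0, "dz": -2.2, "wx": 0, "wy": 0, "wz": 0, "grip": 1},
  ],
)

```text
t: 26.4
eef_pos: [508.2, 298.8, 162.9]
ee_rot: [3.141, 0.001, 0.34]
contact_force: [0.6, 0.0, -1.5]
gripper_width: 13.6
```

Call:
servo_tool(
  deltas=[
    {"dx": 0, "dy": 0, "dz": -0.8, "wx": 0, "wy": 0, "wz": 0, "grip": 1},
    {"dx": 0, "dy": 0, "dz": -1.8, "wx": 0, "wy": 0, "wz": 0, "grip": 1},
    {"dx": 0, "dy": 0, "dz": -2.6, "wx": 0, "wy": 0, "wz": 0, "grip": 1},
    {"dx": 0, "dy": 0, "dz": -3, "wx": 0, "wy": 0, "wz": 0, "grip": 1},
    {"dx": 0, "dy": 0, "dz": -3, "wx": 0, "wy": 0, "wz": 0, "grip": 1},
  ],
)

```text
t: 26.9
eef_pos: [507.9, 298.7, 132.4]
ee_rot: [3.141, 0.001, 0.34]
contact_force: [0.4, -0.6, -0.1]
gripper_width: 14.1
```

Call:
servo_tool(
  deltas=[
    {"dx": 0, "dy": 0, "dz": -0.8, "wx": 0, "wy": 0, "wz": 0, "grip": 1},
    {"dx": 0, "dy": 0, "dz": -1.8, "wx": 0, "wy": 0, "wz": 0, "grip": 1},
    {"dx": 0, "dy": 0, "dz": -2.8, "wx": 0, "wy": 0, "wz": 0, "grip": 1},
    {"dx": 0, "dy": 0, "dz": -3.5, "wx": 0, "wy": 0, "wz": 0, "grip": 1},
    {"dx": 0, "dy": 0, "dz": -3.8, "wx": 0, "wy": 0, "wz": 0, "grip": 1},
    {"dx": 0, "dy": 0, "dz": -3.8, "wx": 0, "wy": 0, "wz": 0, "grip": 1},
  ],
)

```text
t: 27.5
eef_pos: [508.1, 298.8, 94.7]
ee_rot: [3.141, 0.001, 0.34]
contact_force: [-0.0, -0.2, -1.2]
gripper_width: 13.7
```

Inserted without force. Last 4 mm to the plate.

Call:
servo_tool(
  deltas=[
    {"dx": 0, "dy": 0, "dz": -0.2, "wx": 0, "wy": 0, "wz": 0, "grip": 1},
    {"dx": 0, "dy": 0, "dz": -0.4, "wx": 0, "wy": 0, "wz": 0, "grip": 1},
    {"dx": 0, "dy": 0, "dz": -0.45, "wx": 0, "wy": 0, "wz": 0, "grip": 1},
    {"dx": 0, "dy": 0, "dz": -0.45, "wx": 0, "wy": 0, "wz": 0, "grip": 1},
  ],
)

```text
t: 27.9
eef_pos: [508.4, 298.9, 90.9]
ee_rot: [-3.142, -0.0, 0.34]
contact_force: [-0.3, 0.6, -0.9]
gripper_width: 13.3
```

Call:
servo_tool(
  deltas=[
    {"dx": 0, "dy": 0, "dz": -0.08, "wx": 0, "wy": 0, "wz": 0, "grip": 1},
    {"dx": 0, "dy": 0, "dz": -0.08, "wx": 0, "wy": 0, "wz": 0, "grip": 1},
    {"dx": 0, "dy": 0, "dz": -0.08, "wx": 0, "wy": 0, "wz": 0, "grip": 1},
  ],
)

```text
t: 28.2
eef_pos: [508.5, 299.0, 90.3]
ee_rot: [-3.142, -0.0, 0.34]
contact_force: [-0.7, -0.6, 5.6]
gripper_width: 13.4
```

Call:
servo_tool(
  deltas=[
    {"dx": 0, "dy": 0, "dz": 0.02, "wx": 0, "wy": 0, "wz": 0, "grip": 0.6},
    {"dx": 0, "dy": 0, "dz": 0.02, "wx": 0, "wy": 0, "wz": 0, "grip": 0.1},
    {"dx": 0, "dy": 0, "dz": 0.02, "wx": 0, "wy": 0, "wz": 0, "grip": 0.1},
    {"dx": 0, "dy": 0, "dz": 0.02, "wx": 0, "wy": 0, "wz": 0, "grip": 0.1},
    {"dx": 0, "dy": 0, "dz": 0.02, "wx": 0, "wy": 0, "wz": 0, "grip": 0.1},
  ],
)

```text
t: 28.7
eef_pos: [508.3, 298.9, 90.2]
ee_rot: [3.142, 0.0, 0.34]
contact_force: [-0.5, 0.2, 0.7]
gripper_width: 38.3
```

Call:
servo_tool(
  deltas=[
    {"dx": 0, "dy": 0, "dz": 1, "wx": 0, "wy": 0, "wz": 0, "grip": 0.1},
    {"dx": 0, "dy": 0, "dz": 3, "wx": 0, "wy": 0, "wz": 0, "grip": 0.1},
    {"dx": 0, "dy": 0, "dz": 6, "wx": 0, "wy": 0, "wz": 0, "grip": 0.1},
    {"dx": 0, "dy": 0, "dz": 9, "wx": 0, "wy": 0, "wz": 0, "grip": 0.1},
    {"dx": 0, "dy": 0, "dz": 12, "wx": 0, "wy": 0, "wz": 0, "grip": 0.1},
    {"dx": 0, "dy": 0, "dz": 12, "wx": 0, "wy": 0, "wz": 0, "grip": 0.1},
    {"dx": 0, "dy": 0, "dz": 12, "wx": 0, "wy": 0, "wz": 0, "grip": 0.1},
  ],
)

```text
t: 29.4
eef_pos: [508.6, 299.1, 211.3]
ee_rot: [-3.141, -0.002, 0.34]
contact_force: [0.6, -0.3, -0.1]
gripper_width: 38.7
```

```bash
python3 - <<'E'
from h import *
s=imaging.snapshot("side"); t=imaging.snapshot("top")
cv2.imwrite("pics/f.png",np.hstack([cv2.resize(s[130:330,170:370,::-1],(400,400),interpolation=2),cv2.resize(t[120:300,130:310,::-1],(400,400),interpolation=2)]))
o=bot.observe(); print(o["eef_pos"],o["contact_force"],o["gripper_width"],o["t"])
a=cv2.imread("pics/side0.png").astype(int)
print(proj("side",[[508.5,299,82],[508.5,299,130]]))
E
```

```text
[507.86479192 298.67853113 209.71888036] [-0.45811879 -0.3873033   0.0133021 ] 38.419666594580846 29.5
[[260.81106613 243.39946314]
 [261.38928987 224.47535506]]
```

View pics/f.png

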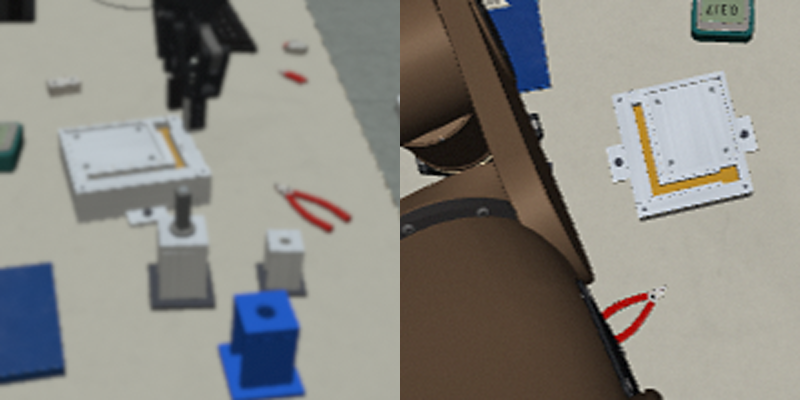

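The picture shows the probe upright in the grey stand, with its handle at about (183,205) in the left half and its collar on the plate. The gripper is clear above it, and the reel and block were never approached.

```bash
python3 -c "
from workcell import bot
print(bot.close_job())"
```

```text
the job is handed in; nothing more can be done
None
```

The earth strip check is done and the probe is back in its stand. I handed the job in at about 29.5 s, and no verdict was reported.

- **Grasp:** I picked the probe from the larger grey stand. The first grip was skewed, with the jaws stopping at 17.4 mm. I re-gripped it twice and turned the jaws 0.34 rad in all, until they closed flush at 14.5 mm.
- **Locating the groove:** The two cameras put the housing about 3.5 mm apart in y. I settled this by touching three of the pocket walls lightly, with at most about 5 N.
- **Draw:** I set the tip down in the pocket and drew it round the corner to the far end at about 2 to 2.5 cm/s. I corrected the height from the force every 0.3 to 0.5 s. The readings imply a spring compression of about 1.2 to 3.75 mm throughout, inside the 0.5 to 5 mm band. They are good to roughly ±0.5 mm and were taken only at the end of each move.
- **Corner and a pause:** The tip stood still for about 0.1 s at the corner. On the second leg I slowed for about 0.05 s to take a picture.
- **Return:** I lifted the probe out at the far end. It went back into its hole without force until the collar met the plate at about 5.6 N.
- **Last checks:** The final side view shows the probe upright with its collar on the plate and the open gripper well clear. The arm never went near the reel or the block. I did not locate either of them in the pictures, so I have no before-and-after comparison.
- **Unexplained readings:** Drag along the groove was 2 to 5 N, higher than I expected for the contact force. The gripper width crept from 14.6 to about 13.5 mm. The side view of the lifted probe still showed it straight to about 0.5 mm.

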